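# Set up the vacuum filtration manifold and open the vacuum

## Robot

A 6-joint arm with a two-finger parallel gripper is mounted at the origin on the work surface; the furniture and walls round the work are solid. World frame = base frame: x ahead of the robot, y to its left, z up, the work surface at z = 0. Lengths are in m, angles in rad, forces in N, time in s.
With the tool pointing down it reaches from about 0.35 to 0.775 m from the base axis. Payload 5.5 kg.
Tool frame: the origin (TCP) lies midway between the tips of the shut fingers; the grasp point (between the pads) lies 19 mm behind it; z points along the fingers, y is the line along which they close (so a half turn about z gives the same grasp; the last joint's range is limited). The gripper opens to 85 mm and grips with 20 to 120 N. Pads are 22 mm wide; open, the fingers measure 114 mm over their backs; the gripper's body (76 mm by 85 mm) begins 54 mm behind the grasp point. The pads swing forward as they close: fully open they stand 13 mm farther back than shut.
Start: joints at [-1.388, 0.313, 0.046, 1.304, 0, 1.431], TCP at [0.182, -0.545, 0.231] pointing down, gripper open.
Joint ranges: [-2.76, 2.76], [-0.86, 1.69], [-1.03, 1.26], [-2.2, 2.34], [-1.47, 1.5], [-3.14, 3.14]. Speed limits (rad/s): [2.57, 2.57, 3.14, 3.14, 3.14, 3.14].

## Interface

Orientations are given as a unit quaternion [w, x, y, z].
In Python, from workcell import telemetry, imaging, env gives the robot as it stands. The module is installed in compiled form; this text tells all that it offers.
- The arm moves only by the tool step_arm, never from a script. Its argument "moves" is a list of rows, each a list of 3 entries, a list of its own where there are three numbers: the shift along the tool's x, y, z in mm, then the turn, a rotation vector about the tool's x, y, z in rad, then the finger opening in mm, from 0 to 85.4. A call has 1 to 8 rows; each row is the pose to reach, as a shift and turn from the pose commanded when the call began, along the tool's axes at that moment; what a row does not reach only later rows make up. A row lasts 1/12 s, in which the tool goes at most 41.7 mm and 7.16 degrees, less where a joint would pass 70% of its speed; a pose out of reach is approached as far as the arm can. A call with a gripper value outside its range is refused whole. The fingers move at their own pace and stop on an object; "grip_force" is the grip in N (left out, the last holds). Time passes only in rows, so rows that repeat a pose let the fingers close. It gives the time, the measured TCP pose, the force, the opening and the grip force at its end, in the units of the state.
- telemetry.get_state(): the state, without advancing time (a new reading comes with each control period).
- imaging.read_camera(name): name is "scene" or "top" or "wrist"; returns the picture (480x640x3 uint8, red, green, blue); there is no depth.
- imaging.camera_params(name): a dict with "camera_matrix" (3x3 intrinsics, pixels), "pose" (4x4, takes a point from camera to world coordinates). Camera axes: x right, y up, looking along -z (the intrinsics and any distortion apply to the point x, -y, -z); pixel columns grow to the right and rows downward; lengths in m; the calibration is good to about 2 mm. A picture is of the moment at which its call begins: read the wrist's pose just before it. camera_params takes no time and is no camera call; for the wrist camera it gives the pose at the moment of the call.
- env.hand_in(): hands the job in; it is judged then, once.
The state is a dict: "clock": time; "joint_pos": joint angles; "qvel": joint speeds; "tau": joint torques, N m; "tcp_pos": TCP position; "orientation": TCP orientation; "wrist_force": force on the tool from outside, world axes, zero at the start; "ft_torque": the same for the moment, N m; "finger_gap": finger opening in m; "grip_force": force on a finger pad.
Only numpy, scipy, OpenCV 4.12 (cv2) and the standard library are available. Lean on these libraries where they do the work, as an engineer would, in place of code of your own. Each camera call takes 0.05 s, during which the arm holds its last target. There are 200 camera calls.

## Task

Get the three-port filtration manifold ready: stand every filter housing that lies on the bench upright in a port of its own, its tapered foot pushed fully home, slide a filter cartridge from the white stand fully into each housing, and close any port left over with the orange blanking plug. Only when all three ports are closed and every housing holds its cartridge, turn the red vacuum valve clockwise as far as it goes. Leave the two reagent bottles beside the manifold where they are.

Things in the scene. Friction and masses are not known exactly. Their poses are not given: they have to be found in the camera images.
- manifold: Fixed three-port manifold: a steel header 50 mm wide, 42 mm high and 0.46 m long along its y axis, which runs roughly across in front of the robot; the ports stand on it 115 mm apart, a gauge at its +y end, the red valve on a block at its -y end. Origin on the bench under the middle port.
- valve_grip (a point): On the upright axis of the red valve knob, 83 mm above the bench, at the height to grip. The knob is a disc 44 mm wide with an upright grip bar 42 mm long, 14 mm thick, 32 mm tall (top 90 mm above the bench); the bar runs along this frame's x and turns with the knob. 120 mm from the nearest port.
- valve (a joint): Vacuum valve, angle in rad: 0 shut; grows as it is turned clockwise seen from above, to 1.45 (stop, fully open). Starts between 0 and 0.12. Light friction; stays where it is left.
- stand_row (a point): Middle of the top face of the fixed white cartridge stand (170 x 56 x 42 mm); x runs along its row of three holes, 56 mm apart, 32 mm wide, 37 mm deep.
- port_0 (a point): Centre of the mouth of the +y end port, 92 mm above the bench; z up, y along the row of ports. A fixed steel cup 50 mm tall with a black rim 52 mm wide outside; inside a cone 38 mm wide at the mouth, narrowing by 2 mm of width every 5 mm (22 mm wide 40 mm down), which matches the feet of the housings and the plug.
- port_1 (a point): Centre of the mouth of the middle port, 92 mm above the bench; z up, y along the row of ports. A fixed steel cup 50 mm tall with a black rim 52 mm wide outside; inside a cone 38 mm wide at the mouth, narrowing by 2 mm of width every 5 mm (22 mm wide 40 mm down), which matches the feet of the housings and the plug.
- port_2 (a point): Centre of the mouth of the valve end port, 92 mm above the bench; z up, y along the row of ports. A fixed steel cup 50 mm tall with a black rim 52 mm wide outside; inside a cone 38 mm wide at the mouth, narrowing by 2 mm of width every 5 mm (22 mm wide 40 mm down), which matches the feet of the housings and the plug.
- housing_0_grip (a point): Filter housing (may be absent), 120 mm long, 130 g: pale conical foot (22 to 40 mm wide over 45 mm), 42 mm tube, blue square collar 54 mm across, 30 mm long, bore 31 mm wide, 73 mm deep. Point: on the axis mid-collar, 105 mm from the foot's end; z to the mouth, x, y square to the flats. Starts lying on a flat, foot to the robot's right, point 29 mm up. Fully home it is 65 mm above the port point.
- housing_1_grip (a point): Filter housing (may be absent), 120 mm long, 130 g: pale conical foot (22 to 40 mm wide over 45 mm), 42 mm tube, blue square collar 54 mm across, 30 mm long, bore 31 mm wide, 73 mm deep. Point: on the axis mid-collar, 105 mm from the foot's end; z to the mouth, x, y square to the flats. Starts lying on a flat, foot to the robot's right, point 29 mm up. Fully home it is 65 mm above the port point.
- housing_2_grip (a point): Filter housing (may be absent), 120 mm long, 130 g: pale conical foot (22 to 40 mm wide over 45 mm), 42 mm tube, blue square collar 54 mm across, 30 mm long, bore 31 mm wide, 73 mm deep. Point: on the axis mid-collar, 105 mm from the foot's end; z to the mouth, x, y square to the flats. Starts lying on a flat, foot to the robot's right, point 29 mm up. Fully home it is 65 mm above the port point.
- plug_grip (a point): Blanking plug, 74 mm long, 100 g: grey conical foot like the housings' (22 to 40 mm wide over 45 mm), orange solid square head 54 mm across flats, 24 mm long. This point: on the axis mid-head, 62 mm from the foot's end; z from foot to head. Starts lying, foot roughly to the robot's right, on a flat, this point 30 mm up. Fully home it is 22 mm above the port's point.
- cartridge_a_head (a point): Filter cartridge, 82 mm long, 50 g: white cylinder 28 mm wide, 60 mm long, nose chamfered, under a green head 36 mm wide, 22 mm tall. This point: middle of the head, 71 mm above the nose's end, z up; 76 mm above the bench while it stands in its hole. Fully in a housing the head rests on the collar and this point is 26 mm above the housing's point.
- cartridge_b_head (a point): Filter cartridge, 82 mm long, 50 g: white cylinder 28 mm wide, 60 mm long, nose chamfered, under a green head 36 mm wide, 22 mm tall. This point: middle of the head, 71 mm above the nose's end, z up; 76 mm above the bench while it stands in its hole. Fully in a housing the head rests on the collar and this point is 26 mm above the housing's point.
- cartridge_c_head (a point): Filter cartridge, 82 mm long, 50 g: white cylinder 28 mm wide, 60 mm long, nose chamfered, under a green head 36 mm wide, 22 mm tall. This point: middle of the head, 71 mm above the nose's end, z up; 76 mm above the bench while it stands in its hole. Fully in a housing the head rests on the collar and this point is 26 mm above the housing's point.
- bottle_left: Small reagent bottle, 45 mm wide, 90 mm tall, standing on the bench beside the manifold, to be left alone. Origin under its centre.
- bottle_mid: Small reagent bottle, 45 mm wide, 90 mm tall, standing on the bench beside the manifold, to be left alone. Origin under its centre.
Things that resemble listed ones, but are neither listed nor needed, are in the scene too. What is shaped like the part that bears housing_1_grip but pink is not meant. What is shaped like the part that bears cartridge_c_head but pink is not meant.

How it is judged:
On the way, in this order (a step that is already met when the one before it is completed fails the run):
1. with the valve still shut, every port is closed by a housing or the plug seated in it, and every housing holds a cartridge (((horizontal distance between housing_0_grip and port_0 below 0.005 m and z of housing_0_grip in the frame of port_0 between 0.059 and 0.069 m and angle between housing_0_grip's own z axis and vertical below 0.07 rad) or (horizontal distance between housing_0_grip and port_1 below 0.005 m and z of housing_0_grip in the frame of port_1 between 0.059 and 0.069 m and angle between housing_0_grip's own z axis and vertical below 0.07 rad) or (horizontal distance between housing_0_grip and port_2 below 0.005 m and z of housing_0_grip in the frame of port_2 between 0.059 and 0.069 m and angle between housing_0_grip's own z axis and vertical below 0.07 rad)) and ((horizontal distance between housing_1_grip and port_0 below 0.005 m and z of housing_1_grip in the frame of port_0 between 0.059 and 0.069 m and angle between housing_1_grip's own z axis and vertical below 0.07 rad) or (horizontal distance between housing_1_grip and port_1 below 0.005 m and z of housing_1_grip in the frame of port_1 between 0.059 and 0.069 m and angle between housing_1_grip's own z axis and vertical below 0.07 rad) or (horizontal distance between housing_1_grip and port_2 below 0.005 m and z of housing_1_grip in the frame of port_2 between 0.059 and 0.069 m and angle between housing_1_grip's own z axis and vertical below 0.07 rad)) and ((horizontal distance between housing_2_grip and port_0 below 0.005 m and z of housing_2_grip in the frame of port_0 between 0.059 and 0.069 m and angle between housing_2_grip's own z axis and vertical below 0.07 rad) or (horizontal distance between housing_2_grip and port_1 below 0.005 m and z of housing_2_grip in the frame of port_1 between 0.059 and 0.069 m and angle between housing_2_grip's own z axis and vertical below 0.07 rad) or (horizontal distance between housing_2_grip and port_2 below 0.005 m and z of housing_2_grip in the frame of port_2 between 0.059 and 0.069 m and angle between housing_2_grip's own z axis and vertical below 0.07 rad)) and ((horizontal distance between housing_0_grip and port_0 below 0.005 m and z of housing_0_grip in the frame of port_0 between 0.059 and 0.069 m and angle between housing_0_grip's own z axis and vertical below 0.07 rad) or (horizontal distance between housing_1_grip and port_0 below 0.005 m and z of housing_1_grip in the frame of port_0 between 0.059 and 0.069 m and angle between housing_1_grip's own z axis and vertical below 0.07 rad) or (horizontal distance between housing_2_grip and port_0 below 0.005 m and z of housing_2_grip in the frame of port_0 between 0.059 and 0.069 m and angle between housing_2_grip's own z axis and vertical below 0.07 rad) or (horizontal distance between plug_grip and port_0 below 0.005 m and z of plug_grip in the frame of port_0 between 0.016 and 0.026 m and angle between plug_grip's own z axis and vertical below 0.07 rad)) and ((horizontal distance between housing_0_grip and port_1 below 0.005 m and z of housing_0_grip in the frame of port_1 between 0.059 and 0.069 m and angle between housing_0_grip's own z axis and vertical below 0.07 rad) or (horizontal distance between housing_1_grip and port_1 below 0.005 m and z of housing_1_grip in the frame of port_1 between 0.059 and 0.069 m and angle between housing_1_grip's own z axis and vertical below 0.07 rad) or (horizontal distance between housing_2_grip and port_1 below 0.005 m and z of housing_2_grip in the frame of port_1 between 0.059 and 0.069 m and angle between housing_2_grip's own z axis and vertical below 0.07 rad) or (horizontal distance between plug_grip and port_1 below 0.005 m and z of plug_grip in the frame of port_1 between 0.016 and 0.026 m and angle between plug_grip's own z axis and vertical below 0.07 rad)) and ((horizontal distance between housing_0_grip and port_2 below 0.005 m and z of housing_0_grip in the frame of port_2 between 0.059 and 0.069 m and angle between housing_0_grip's own z axis and vertical below 0.07 rad) or (horizontal distance between housing_1_grip and port_2 below 0.005 m and z of housing_1_grip in the frame of port_2 between 0.059 and 0.069 m and angle between housing_1_grip's own z axis and vertical below 0.07 rad) or (horizontal distance between housing_2_grip and port_2 below 0.005 m and z of housing_2_grip in the frame of port_2 between 0.059 and 0.069 m and angle between housing_2_grip's own z axis and vertical below 0.07 rad) or (horizontal distance between plug_grip and port_2 below 0.005 m and z of plug_grip in the frame of port_2 between 0.016 and 0.026 m and angle between plug_grip's own z axis and vertical below 0.07 rad)) and ((horizontal distance between cartridge_a_head and housing_0_grip below 0.005 m and z of cartridge_a_head in the frame of housing_0_grip between 0.02 and 0.03 m and angle between the z axis of cartridge_a_head and the z axis of housing_0_grip, either way round below 0.07 rad) or (horizontal distance between cartridge_b_head and housing_0_grip below 0.005 m and z of cartridge_b_head in the frame of housing_0_grip between 0.02 and 0.03 m and angle between the z axis of cartridge_b_head and the z axis of housing_0_grip, either way round below 0.07 rad) or (horizontal distance between cartridge_c_head and housing_0_grip below 0.005 m and z of cartridge_c_head in the frame of housing_0_grip between 0.02 and 0.03 m and angle between the z axis of cartridge_c_head and the z axis of housing_0_grip, either way round below 0.07 rad)) and ((horizontal distance between cartridge_a_head and housing_1_grip below 0.005 m and z of cartridge_a_head in the frame of housing_1_grip between 0.02 and 0.03 m and angle between the z axis of cartridge_a_head and the z axis of housing_1_grip, either way round below 0.07 rad) or (horizontal distance between cartridge_b_head and housing_1_grip below 0.005 m and z of cartridge_b_head in the frame of housing_1_grip between 0.02 and 0.03 m and angle between the z axis of cartridge_b_head and the z axis of housing_1_grip, either way round below 0.07 rad) or (horizontal distance between cartridge_c_head and housing_1_grip below 0.005 m and z of cartridge_c_head in the frame of housing_1_grip between 0.02 and 0.03 m and angle between the z axis of cartridge_c_head and the z axis of housing_1_grip, either way round below 0.07 rad)) and ((horizontal distance between cartridge_a_head and housing_2_grip below 0.005 m and z of cartridge_a_head in the frame of housing_2_grip between 0.02 and 0.03 m and angle between the z axis of cartridge_a_head and the z axis of housing_2_grip, either way round below 0.07 rad) or (horizontal distance between cartridge_b_head and housing_2_grip below 0.005 m and z of cartridge_b_head in the frame of housing_2_grip between 0.02 and 0.03 m and angle between the z axis of cartridge_b_head and the z axis of housing_2_grip, either way round below 0.07 rad) or (horizontal distance between cartridge_c_head and housing_2_grip below 0.005 m and z of cartridge_c_head in the frame of housing_2_grip between 0.02 and 0.03 m and angle between the z axis of cartridge_c_head and the z axis of housing_2_grip, either way round below 0.07 rad)) and value of joint valve below 0.3 rad), for 0.2 s.
2. the valve is turned fully open (value of joint valve above 1.3 rad), for 0.2 s.
At the end, for the whole second after the job is handed in: Each housing stands in a port and each port holds a housing or the plug (axis within 5 mm of the port's centre, fully down within 4 mm, tilt under 4 deg); each housing has a cartridge fully in (within 4 mm, axes within 4 deg); valve past 1.3 rad; all released and at rest (((horizontal distance between housing_0_grip and port_0 below 0.005 m and z of housing_0_grip in the frame of port_0 between 0.059 and 0.069 m and angle between housing_0_grip's own z axis and vertical below 0.07 rad) or (horizontal distance between housing_0_grip and port_1 below 0.005 m and z of housing_0_grip in the frame of port_1 between 0.059 and 0.069 m and angle between housing_0_grip's own z axis and vertical below 0.07 rad) or (horizontal distance between housing_0_grip and port_2 below 0.005 m and z of housing_0_grip in the frame of port_2 between 0.059 and 0.069 m and angle between housing_0_grip's own z axis and vertical below 0.07 rad)) and ((horizontal distance between housing_1_grip and port_0 below 0.005 m and z of housing_1_grip in the frame of port_0 between 0.059 and 0.069 m and angle between housing_1_grip's own z axis and vertical below 0.07 rad) or (horizontal distance between housing_1_grip and port_1 below 0.005 m and z of housing_1_grip in the frame of port_1 between 0.059 and 0.069 m and angle between housing_1_grip's own z axis and vertical below 0.07 rad) or (horizontal distance between housing_1_grip and port_2 below 0.005 m and z of housing_1_grip in the frame of port_2 between 0.059 and 0.069 m and angle between housing_1_grip's own z axis and vertical below 0.07 rad)) and ((horizontal distance between housing_2_grip and port_0 below 0.005 m and z of housing_2_grip in the frame of port_0 between 0.059 and 0.069 m and angle between housing_2_grip's own z axis and vertical below 0.07 rad) or (horizontal distance between housing_2_grip and port_1 below 0.005 m and z of housing_2_grip in the frame of port_1 between 0.059 and 0.069 m and angle between housing_2_grip's own z axis and vertical below 0.07 rad) or (horizontal distance between housing_2_grip and port_2 below 0.005 m and z of housing_2_grip in the frame of port_2 between 0.059 and 0.069 m and angle between housing_2_grip's own z axis and vertical below 0.07 rad)) and ((horizontal distance between housing_0_grip and port_0 below 0.005 m and z of housing_0_grip in the frame of port_0 between 0.059 and 0.069 m and angle between housing_0_grip's own z axis and vertical below 0.07 rad) or (horizontal distance between housing_1_grip and port_0 below 0.005 m and z of housing_1_grip in the frame of port_0 between 0.059 and 0.069 m and angle between housing_1_grip's own z axis and vertical below 0.07 rad) or (horizontal distance between housing_2_grip and port_0 below 0.005 m and z of housing_2_grip in the frame of port_0 between 0.059 and 0.069 m and angle between housing_2_grip's own z axis and vertical below 0.07 rad) or (horizontal distance between plug_grip and port_0 below 0.005 m and z of plug_grip in the frame of port_0 between 0.016 and 0.026 m and angle between plug_grip's own z axis and vertical below 0.07 rad)) and ((horizontal distance between housing_0_grip and port_1 below 0.005 m and z of housing_0_grip in the frame of port_1 between 0.059 and 0.069 m and angle between housing_0_grip's own z axis and vertical below 0.07 rad) or (horizontal distance between housing_1_grip and port_1 below 0.005 m and z of housing_1_grip in the frame of port_1 between 0.059 and 0.069 m and angle between housing_1_grip's own z axis and vertical below 0.07 rad) or (horizontal distance between housing_2_grip and port_1 below 0.005 m and z of housing_2_grip in the frame of port_1 between 0.059 and 0.069 m and angle between housing_2_grip's own z axis and vertical below 0.07 rad) or (horizontal distance between plug_grip and port_1 below 0.005 m and z of plug_grip in the frame of port_1 between 0.016 and 0.026 m and angle between plug_grip's own z axis and vertical below 0.07 rad)) and ((horizontal distance between housing_0_grip and port_2 below 0.005 m and z of housing_0_grip in the frame of port_2 between 0.059 and 0.069 m and angle between housing_0_grip's own z axis and vertical below 0.07 rad) or (horizontal distance between housing_1_grip and port_2 below 0.005 m and z of housing_1_grip in the frame of port_2 between 0.059 and 0.069 m and angle between housing_1_grip's own z axis and vertical below 0.07 rad) or (horizontal distance between housing_2_grip and port_2 below 0.005 m and z of housing_2_grip in the frame of port_2 between 0.059 and 0.069 m and angle between housing_2_grip's own z axis and vertical below 0.07 rad) or (horizontal distance between plug_grip and port_2 below 0.005 m and z of plug_grip in the frame of port_2 between 0.016 and 0.026 m and angle between plug_grip's own z axis and vertical below 0.07 rad)) and ((horizontal distance between cartridge_a_head and housing_0_grip below 0.005 m and z of cartridge_a_head in the frame of housing_0_grip between 0.02 and 0.03 m and angle between the z axis of cartridge_a_head and the z axis of housing_0_grip, either way round below 0.07 rad) or (horizontal distance between cartridge_b_head and housing_0_grip below 0.005 m and z of cartridge_b_head in the frame of housing_0_grip between 0.02 and 0.03 m and angle between the z axis of cartridge_b_head and the z axis of housing_0_grip, either way round below 0.07 rad) or (horizontal distance between cartridge_c_head and housing_0_grip below 0.005 m and z of cartridge_c_head in the frame of housing_0_grip between 0.02 and 0.03 m and angle between the z axis of cartridge_c_head and the z axis of housing_0_grip, either way round below 0.07 rad)) and ((horizontal distance between cartridge_a_head and housing_1_grip below 0.005 m and z of cartridge_a_head in the frame of housing_1_grip between 0.02 and 0.03 m and angle between the z axis of cartridge_a_head and the z axis of housing_1_grip, either way round below 0.07 rad) or (horizontal distance between cartridge_b_head and housing_1_grip below 0.005 m and z of cartridge_b_head in the frame of housing_1_grip between 0.02 and 0.03 m and angle between the z axis of cartridge_b_head and the z axis of housing_1_grip, either way round below 0.07 rad) or (horizontal distance between cartridge_c_head and housing_1_grip below 0.005 m and z of cartridge_c_head in the frame of housing_1_grip between 0.02 and 0.03 m and angle between the z axis of cartridge_c_head and the z axis of housing_1_grip, either way round below 0.07 rad)) and ((horizontal distance between cartridge_a_head and housing_2_grip below 0.005 m and z of cartridge_a_head in the frame of housing_2_grip between 0.02 and 0.03 m and angle between the z axis of cartridge_a_head and the z axis of housing_2_grip, either way round below 0.07 rad) or (horizontal distance between cartridge_b_head and housing_2_grip below 0.005 m and z of cartridge_b_head in the frame of housing_2_grip between 0.02 and 0.03 m and angle between the z axis of cartridge_b_head and the z axis of housing_2_grip, either way round below 0.07 rad) or (horizontal distance between cartridge_c_head and housing_2_grip below 0.005 m and z of cartridge_c_head in the frame of housing_2_grip between 0.02 and 0.03 m and angle between the z axis of cartridge_c_head and the z axis of housing_2_grip, either way round below 0.07 rad)) and value of joint valve above 1.3 rad and linear speed of each of housing_0, housing_1, housing_2, cartridge_a, cartridge_b, cartridge_c, plug below 0.02 m/s); the robot touches nothing.
It fails at once if a reagent bottle is pushed more than 30 mm from its place or knocked over (distance of any of bottle_left, bottle_mid from where it was at the start of the episode above 0.03 m or angle between any of bottle_left, bottle_mid's own z axis and vertical above 0.5 rad).
Of housing_0, housing_1, housing_2 only 2 to 3 are there at a start; the rules pass over those that are not, and their reading is None.
At some moment in a run one of housing_0, housing_1, housing_2, plug may be knocked a few centimetres aside while the robot is not near it.
It also fails if it takes over 210 s, if anything falls off the work surface, if the arm or the gripper's body presses on something with over 40 N, if the wrist force passes 120 N, or if a joint passes its speed limit or range.

## Working session

There is one attempt and no reset: what is moved stays moved. The work goes in short steps, Python scripts to look and compute and a tool call to move; the robot and the scene stay as the last step left them, time stands still between calls to the robot, and variables do not carry over. Pictures are saved under pics/ and viewed, at most 14 in all, crops included, and the job is handed in when it is done.

Besides the shell and the picture viewer there is one more tool, called after ">>>" by a JSON object that holds its "fn" and its "kwargs". step_arm: Moves the arm, as the interface text tells. Its arguments: {"type":"object","properties":{"moves":{"type":"array"},"grip_force":{"type":"number"}},"required":["moves"]}

```bash
mkdir -p pics; python3 - <<'E'
from workcell import telemetry, imaging
import cv2, numpy as np
print(telemetry.get_state())
for n in ("scene","top","wrist"):
    p=imaging.camera_params(n); im=imaging.read_camera(n)
    print(n,p)
    cv2.imwrite(f"pics/{n}0.png",im[:,:,::-1])
E
```

```text
{'clock': 0.0, 'joint_pos': array([-1.38756933e+00,  3.13992795e-01,  4.49719873e-02,  1.30363114e+00,
       -2.93103856e-06,  1.43122598e+00]), 'qvel': array([-0.00098463, -0.00086964, -0.00129381, -0.00066311, -0.0007309 ,
        0.00125469]), 'tau': array([-1.36188693e-03, -4.80625927e+01,  2.98534924e+01,  1.91886385e-02,
       -2.19648305e-04,  1.20868572e-05]), 'tcp_pos': array([ 0.1823109 , -0.54477577,  0.23041037]), 'orientation': array([-9.27555975e-04,  9.87003059e-01,  1.60698787e-01, -2.17160796e-05]), 'wrist_force': array([ 1.12653704, -0.8736358 ,  0.52508566]), 'ft_torque': array([-0.00305215, -0.00901322, -0.06729213]), 'grip_force': 0.0, 'finger_gap': 0.08520584927981632}
scene {'camera_matrix': array([[570.82030057,   0.        , 325.45628312],
       [  0.        , 570.82030057, 232.89254734],
       [  0.        ,   0.        ,   1.        ]]), 'pose': array([[-0.44256976,  0.50817498, -0.73884383, -0.60657137],
       [-0.89645115, -0.23002739,  0.37876476,  0.54083654],
       [ 0.02252446,  0.82996723,  0.5573572 ,  0.87553236],
       [ 0.        ,  0.    
[... 198 characters left out ...]
.        ]]), 'pose': array([[-0.01998585,  0.98754582, -0.15605709,  0.27981446],
       [-0.99979748, -0.01937274,  0.00544886,  0.02937034],
       [ 0.00235775,  0.15613439,  0.98773301,  1.23255891],
       [ 0.        ,  0.        ,  0.        ,  1.        ]])}
wrist {'camera_matrix': array([[420.29286332,   0.        , 318.31315112],
       [  0.        , 420.29286332, 233.38085847],
       [  0.        ,   0.        ,   1.        ]]), 'pose': array([[ 0.31700196,  0.91631235,  0.24470682,  0.24377593],
       [-0.94842232,  0.30686722,  0.07954626, -0.52502235],
       [-0.00220328, -0.25730173,  0.9663286 ,  0.37373434],
       [ 0.        ,  0.        ,  0.        ,  1.        ]])}
```

View pics/top0.png

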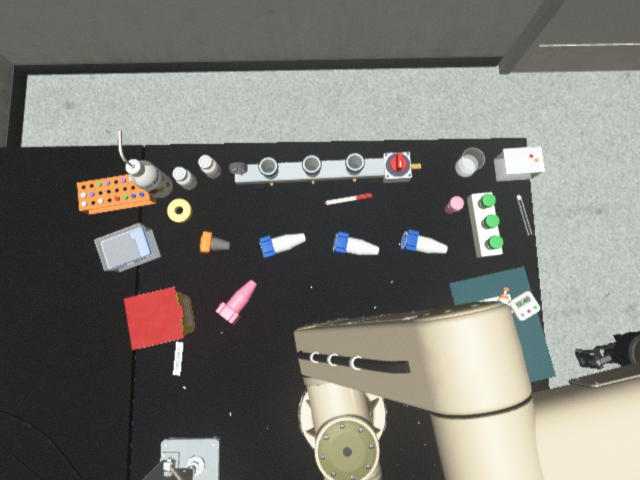

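View pics/scene0.png

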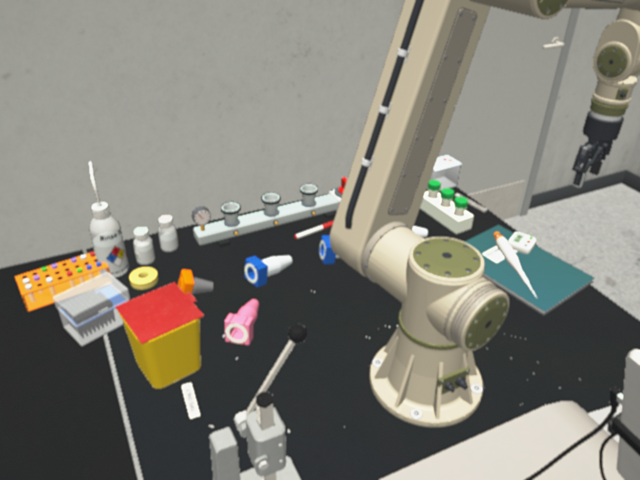

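The top view shows three blue housings at (283,244), (356,244) and (424,242), so no port is left over and the plug isn't needed. A pink decoy housing is at (237,302) and a pink decoy cartridge at (455,205). The three green cartridges are in the stand at (488,201), (491,221) and (495,242). The ports are at (268,167), (311,163) and (355,161), and the valve is at (398,163). I'll enlarge this to confirm.

```bash
cat > h.py <<'E'
import numpy as np, cv2, json
from scipy.spatial.transform import Rotation as R
from workcell import telemetry, imaging
def pix2w(uv,z,p):
    K=p["camera_matrix"];T=p["pose"]
    uv=np.atleast_2d(np.array(uv,float))
    d=np.c_[(uv[:,0]-K[0,2])/K[0,0],-(uv[:,1]-K[1,2])/K[1,1],-np.ones(len(uv))]@T[:3,:3].T
    return T[:3,3]+d*((z-T[2,3])/d[:,2])[:,None]
def w2pix(X,p):
    K=p["camera_matrix"];T=p["pose"]
    c=(np.atleast_2d(X)-T[:3,3])@T[:3,:3]
    return np.c_[K[0,0]*c[:,0]/-c[:,2]+K[0,2],K[1,1]*c[:,1]/c[:,2]+K[1,2]]
def ori(yaw,tilt):
    """tool x along heading yaw (housing mouth direction), z down; tilt a: tool z tips towards -heading"""
    return R.from_euler('z',yaw-np.pi/2)*R.from_euler('x',-tilt)*R.from_matrix(np.array([[0,1,0],[1,0,0],[0,0,-1]]).T)
def cur():
    s=telemetry.get_state();q=s["orientation"]
    return s["tcp_pos"],R.from_quat([q[1],q[2],q[3],q[0]])
def plan(targets,start=None):
    """targets: (pos,Rot); prints one call delta per target, chained with rounding"""
    p,r=start or cur()
    for (tp,tr) in targets:
        d=np.round(r.inv().apply(np.array(tp)-p)*1000,1); w=np.round((r.inv()*tr).as_rotvec(),3)
        n=max(np.linalg.norm(d)/41.7,np.linalg.norm(w)/np.radians(7.16))
        print(d.tolist(),w.tolist(),"rows>=%.1f"%n)
        p=p+r.apply(d/1000); r=r*R.from_rotvec(w)
    return p,r
E
python3 - <<'E'
import cv2
im=cv2.imread("pics/top0.png")[145:275,230:510]
cv2.imwrite("pics/c1.png",cv2.resize(im,(800,371),interpolation=cv2.INTER_CUBIC))
E
```

```text
(no output)
```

View pics/c1.png

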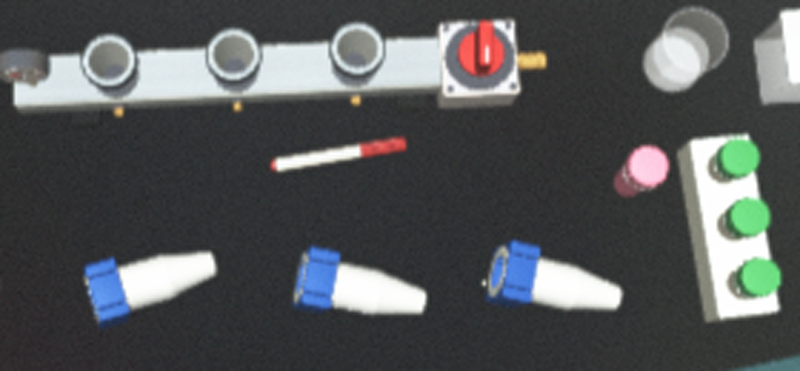

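The crop confirms it. The blue-collared housings are at crop (107,290), (319,279) and (517,272). The ports are at (110,58), (234,52) and (357,47), the green heads at (740,158), (748,217) and (760,277), and the pink cartridge at (648,165) is a decoy.

```bash
python3 - <<'E'
from h import *
np.set_printoptions(precision=4,suppress=True)
p=imaging.camera_params("top")
f=lambda L:[(230+x/2.857,145+y/2.857) for x,y in L]
print("ports",pix2w(f([(110,58),(234,52),(357,47)]),.092,p))
c=pix2w(f([(107,290),(319,279),(517,272)]),.04,p);t=pix2w(f([(213,264),(423,302),(618,300)]),.022,p)
print("collar",c,"foot",t,np.degrees(np.arctan2(*(c-t)[:,1::-1].T)),np.linalg.norm((c-t)[:,:2],axis=1))
print("heads",pix2w(f([(740,158),(748,217),(760,277)]),.087,p))
print("valve",pix2w(f([(487,45)]),.09,p))
tp=np.array([c[0][0]-.03,c[0][1]-.02,.30])
plan([((.36,-.36,.32),ori(np.pi/2,0)),(tp,ori(np.pi/2,0))])
E
```

```text
ports [[ 0.65    0.183   0.092 ]
 [ 0.6536  0.0683  0.092 ]
 [ 0.6562 -0.0456  0.092 ]]
collar [[ 0.4408  0.1924  0.04  ]
 [ 0.4473 -0.0068  0.04  ]
 [ 0.4503 -0.1934  0.04  ]] foot [[ 0.4663  0.0936  0.022 ]
 [ 0.4258 -0.1058  0.022 ]
 [ 0.4241 -0.2917  0.022 ]] [104.4797  77.7371  75.0474] [0.102  0.1013 0.1018]
heads [[ 0.5452 -0.3944  0.087 ]
 [ 0.4901 -0.3975  0.087 ]
 [ 0.4347 -0.4042  0.087 ]]
valve [[ 0.6565 -0.1664  0.09  ]]
[227.2, -119.2, -89.2] [-0.001, -0.001, -1.248] rows>=10.0
[532.4, 50.8, 20.0] [0.0, 0.0, -0.0] rows>=12.8
```

>>> {"fn": "step_arm", "kwargs": {"moves": [[[227.2, -119.2, -89.2], [0, 0, -1.248], 85], [[227.2, -119.2, -89.2], [0, 0, -1.248], 85], [[227.2, -119.2, -89.2], [0, 0, -1.248], 85], [[227.2, -119.2, -89.2], [0, 0, -1.248], 85], [[227.2, -119.2, -89.2], [0, 0, -1.248], 85], [[227.2, -119.2, -89.2], [0, 0, -1.248], 85], [[227.2, -119.2, -89.2], [0, 0, -1.248], 85], [[227.2, -119.2, -89.2], [0, 0, -1.248], 85]]}}

```text
clock: 0.82
tcp_pos: [0.3629, -0.3574, 0.3226]
orientation: [0.001, 0.786, 0.619, 0.001]
wrist_force: [0.2, -0.2, -0.3]
finger_gap: 0.0852
grip_force: 0.0
```

```bash
python3 - <<'E'
from h import *
plan([((.52,-.05,.32),ori(np.pi/2,0))]); print(telemetry.get_state()["joint_pos"])
E
```

```text
[335.7, 80.7, 2.6] [0.003, 0.001, -0.237] rows>=8.3
[-9.36269397e-01  1.72286208e-01  8.40723675e-02  1.47971765e+00
  1.25015673e-03  8.71074411e-01]
```

>>> {"fn": "step_arm", "kwargs": {"moves": [[[335.7, 80.7, 2.6], [0, 0, -0.237], 85], [[335.7, 80.7, 2.6], [0, 0, -0.237], 85], [[335.7, 80.7, 2.6], [0, 0, -0.237], 85], [[335.7, 80.7, 2.6], [0, 0, -0.237], 85], [[335.7, 80.7, 2.6], [0, 0, -0.237], 85], [[335.7, 80.7, 2.6], [0, 0, -0.237], 85], [[335.7, 80.7, 2.6], [0, 0, -0.237], 85], [[335.7, 80.7, 2.6], [0, 0, -0.237], 85]]}}

```text
clock: 1.48
tcp_pos: [0.5155, -0.0631, 0.3179]
orientation: [0.0, 0.711, 0.703, -0.0]
wrist_force: [1.0, -1.8, 0.4]
finger_gap: 0.0852
grip_force: 0.0
```

>>> {"fn": "step_arm", "kwargs": {"moves": [[[0, 0, 0], [0, 0, 0], 85], [[0, 0, 0], [0, 0, 0], 85]]}}

```text
clock: 1.65
tcp_pos: [0.5156, -0.0629, 0.3174]
orientation: [-0.0, 0.709, 0.705, -0.0]
wrist_force: [-1.1, 0.1, -0.1]
finger_gap: 0.0848
grip_force: 0.0
```

```bash
python3 - <<'E'
from h import *
import pickle
print(cur()[0],cur()[1].as_matrix().round(3))
p=imaging.camera_params("wrist"); im=imaging.read_camera("wrist")
pickle.dump(p,open("w1.pkl","wb")); cv2.imwrite("pics/w1.png",im[:,:,::-1])
print(w2pix(np.array([[.65,.183,.092],[.4408,.1924,.04],[.4503,-.1934,.04]]),p))
E
```

```text
[ 0.51557036 -0.06285693  0.31738241] [[ 0.006  1.    -0.001]
 [ 1.    -0.006  0.   ]
 [ 0.    -0.001 -1.   ]]
[[ 499.59527468 -134.65684548]
 [ 229.23445945 -109.83727086]
 [ 259.52406341  307.63235265]]
```

View pics/w1.png

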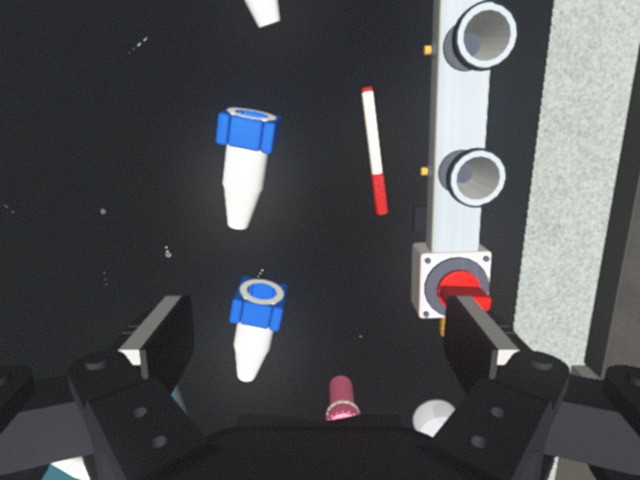

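The wrist view shows the middle housing's collar at (248,131) with its foot at (238,222), and the right housing's collar at (257,311) with its foot at (247,375). Port 1 is at (487,36), port 2 at (478,177) and the valve at (465,290).

```bash
python3 - <<'E'
from h import *
import pickle
np.set_printoptions(precision=4,suppress=True)
p=pickle.load(open("w1.pkl","rb"))
print("ports12",pix2w([(487,36),(478,177)],.092,p))
print("collars",pix2w([(248,131),(257,311)],.056,p),"foot",pix2w([(238,222),(247,375)],.03,p))
plan([((.50,.07,.32),ori(np.pi/2,0))])
E
```

```text
ports12 [[ 0.6519  0.0675  0.092 ]
 [ 0.6551 -0.0462  0.092 ]]
collars [[ 0.4496 -0.0065  0.056 ]
 [ 0.45   -0.1898  0.056 ]] foot [[ 0.4302 -0.1     0.03  ]
 [ 0.4306 -0.2831  0.03  ]]
[134.1, -16.3, -2.5] [-0.001, 0.0, -0.008] rows>=3.2
```

>>> {"fn": "step_arm", "kwargs": {"moves": [[[134, -16, -2.5], [0, 0, -0.008], 85], [[134, -16, -2.5], [0, 0, -0.008], 85], [[134, -16, -2.5], [0, 0, -0.008], 85], [[134, -16, -2.5], [0, 0, -0.008], 85], [[134, -16, -2.5], [0, 0, -0.008], 85], [[134, -16, -2.5], [0, 0, -0.008], 85]]}}

```text
clock: 2.2
tcp_pos: [0.5005, 0.068, 0.3205]
orientation: [0.0, 0.708, 0.706, -0.0]
wrist_force: [0.1, 0.2, -0.3]
finger_gap: 0.085
grip_force: 0.0
```

```bash
python3 - <<'E'
from h import *
import pickle
print(cur()[0])
p=imaging.camera_params("wrist"); im=imaging.read_camera("wrist")
pickle.dump(p,open("w2.pkl","wb")); cv2.imwrite("pics/w2.png",im[:,:,::-1])
E
```

```text
[0.50049391 0.0679525  0.320527  ]
```

View pics/w2.png

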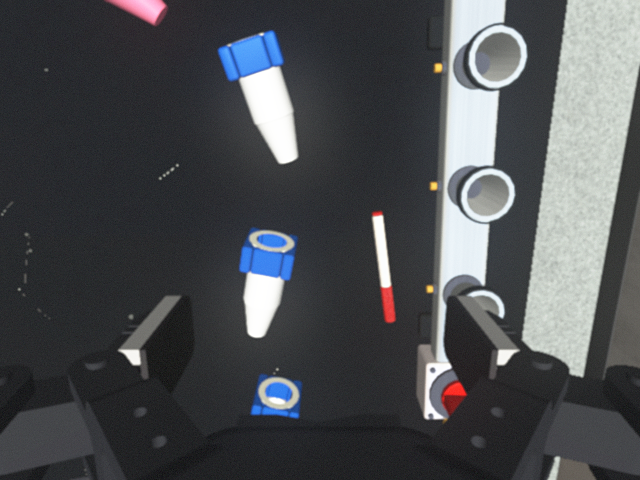

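The wrist view shows the left housing's collar at (253,58) with its foot at (288,158), and ports 0 and 1 at (498,57) and (488,193).

```bash
python3 - <<'E'
from h import *
import pickle
np.set_printoptions(precision=4,suppress=True)
p=pickle.load(open("w2.pkl","rb"))
print("ports01",pix2w([(498,57),(488,193)],.092,p))
c=pix2w([(253,58),(268,261)],.056,p);t=pix2w([(288,158),(256,333)],.034,p)
print(c,t,np.degrees(np.arctan2(*(c-t)[:,1::-1].T)),np.linalg.norm((c-t)[:,:2],axis=1))
g=np.array([c[0][0],c[0][1],.029]); yaw=np.radians(104.5); a=np.radians(30)
o=ori(yaw,a); zt=o.apply([0,0,1]); print(zt)
tcp=g+zt*.022
plan([(tcp-zt*.12,o),(tcp,o),(tcp,o)])
E
```

```text
ports01 [[0.6486 0.183  0.092 ]
 [0.6517 0.07   0.092 ]]
[[ 0.4417  0.1879  0.056 ]
 [ 0.4486 -0.0053  0.056 ]] [[ 0.4698  0.0967  0.034 ]
 [ 0.4293 -0.0984  0.034 ]] [107.1071  78.2766] [0.0954 0.0951]
[ 0.1252 -0.4841 -0.866 ]
[167.7, -72.0, 206.5] [-0.067, -0.52, -0.252] rows>=6.6
[0.0, 0.0, 119.9] [-0.0, 0.0, 0.0] rows>=2.9
[0.0, 0.0, 0.0] [-0.0, 0.0, 0.0] rows>=0.0
```

```bash
python3 - <<'E'
from h import *
g=np.array([.441,.190,.030]); o=ori(np.radians(105.5),np.radians(30)); zt=o.apply([0,0,1])
tcp=g+zt*.022
plan([(tcp-zt*.12,o),(tcp,o)])
E
```

```text
[169.6, -73.6, 205.5] [-0.072, -0.519, -0.269] rows>=6.6
[-0.1, 0.0, 120.0] [0.0, -0.0, 0.0] rows>=2.9
```

>>> {"fn": "step_arm", "kwargs": {"moves": [[[169.6, -73.6, 205.5], [-0.072, -0.519, -0.269], 85], [[169.6, -73.6, 205.5], [-0.072, -0.519, -0.269], 85], [[169.6, -73.6, 205.5], [-0.072, -0.519, -0.269], 85], [[169.6, -73.6, 205.5], [-0.072, -0.519, -0.269], 85], [[169.6, -73.6, 205.5], [-0.072, -0.519, -0.269], 85], [[169.6, -73.6, 205.5], [-0.072, -0.519, -0.269], 85], [[169.6, -73.6, 205.5], [-0.072, -0.519, -0.269], 85], [[169.6, -73.6, 205.5], [-0.072, -0.519, -0.269], 85]]}}

```text
clock: 2.92
tcp_pos: [0.4249, 0.2386, 0.11]
orientation: [0.204, 0.582, 0.77, -0.16]
wrist_force: [0.0, -0.4, -0.1]
finger_gap: 0.085
grip_force: 0.0
```

```bash
python3 - <<'E'
from h import *
im=imaging.read_camera("wrist"); cv2.imwrite("pics/w3.png",im[:,:,::-1])
g=np.array([.441,.190,.030]); o=ori(np.radians(105.5),np.radians(30)); zt=o.apply([0,0,1])
plan([(g+zt*.022,o)]);print(telemetry.get_state()["joint_pos"].round(2), w2pix(g,imaging.camera_params("wrist")))
E
```

```text
[-1.8, 1.5, 118.3] [-0.004, 0.001, 0.005] rows>=2.8
[ 0.63  0.41 -0.23  1.14 -0.49  1.98] [[321.52457592 237.41534889]]
```

View pics/w3.png

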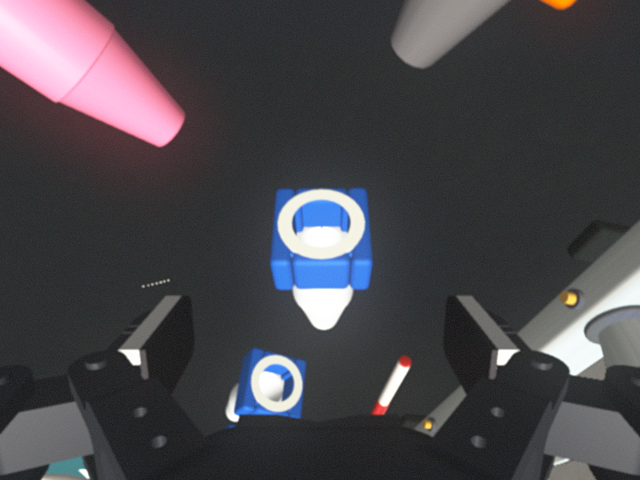

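The housing is centred in the view at (321,240) and lines up between the fingers. Next I descend and grip.

>>> {"fn": "step_arm", "kwargs": {"moves": [[[-1, 1, 60], [0, 0, 0], 85], [[-1.8, 1.5, 105], [0, 0, 0.005], 85], [[-1.8, 1.5, 118], [0, 0, 0.005], 85], [[-1.8, 1.5, 118], [0, 0, 0.005], 85], [[-1.8, 1.5, 118], [0, 0, 0.005], 45], [[-1.8, 1.5, 118], [0, 0, 0.005], 45], [[-1.8, 1.5, 118], [0, 0, 0.005], 45], [[-1.8, 1.5, 118], [0, 0, 0.005], 45]], "grip_force": 70}}

```text
clock: 3.63
tcp_pos: [0.4474, 0.1817, 0.0161]
orientation: [0.208, 0.586, 0.768, -0.154]
wrist_force: [1.4, -1.7, 3.8]
finger_gap: 0.0536
grip_force: 73.0
```

>>> {"fn": "step_arm", "kwargs": {"moves": [[[0, 0, 0], [0, 0, 0], 45], [[0, 0, 0], [0, 0, 0], 45], [[0, 0, 0], [0, 0, 0], 45], [[0, 0, 0], [0, 0, 0], 45]]}}

```text
clock: 3.97
tcp_pos: [0.4474, 0.1818, 0.0161]
orientation: [0.208, 0.586, 0.768, -0.154]
wrist_force: [1.1, -2.3, 7.3]
finger_gap: 0.0537
grip_force: 73.3
```

```bash
python3 - <<'E'
from h import *
p,r=cur(); print(p, r.as_matrix().round(3))
g=np.array([.441,.190,.030])
# grip point in tool frame
print("housing grip in tool:",r.inv().apply(g-p))
up=r*R.from_rotvec([0,0,0])
# lift then turn upright: tilt measured about tool y by 90deg
o0=ori(np.radians(105.5),np.radians(30))
oF=ori(np.radians(90),np.radians(30-90))
gt=o0.inv().apply(np.array([0,0,0]))+np.array([0,0,-.022])
P0=np.array([.6488,.183,.092])
A=np.array([.50,.17,.26])
via=ori(np.radians(98),np.radians(-15))
F=lambda z,P=P0:(P+[0,0,z]-oF.apply(gt),oF)
plan([((A-via.apply(gt)),via),F(.15),F(.100),F(.068)])
E
```

```text
[0.44737905 0.18179336 0.0160752 ] [[-0.227  0.964  0.139]
 [ 0.836  0.266 -0.481]
 [-0.5    0.008 -0.866]]
housing grip in tool: [ 0.00133498 -0.00386147 -0.01688929]
[-128.3, 50.0, -182.6] [0.025, 0.784, 0.131] rows>=6.4
[3.2, 151.8, 8.9] [-0.087, 0.784, 0.114] rows>=6.4
[-43.3, 0.0, 25.0] [0.0, 0.0, -0.0] rows>=1.2
[-27.7, 0.0, 16.0] [0.0, 0.0, -0.0] rows>=0.8
```

>>> {"fn": "step_arm", "kwargs": {"moves": [[[-20, 8, -35], [0, 0, 0], 45], [[-128.3, 50, -182.6], [0.025, 0.784, 0.131], 45], [[-128.3, 50, -182.6], [0.025, 0.784, 0.131], 45], [[-128.3, 50, -182.6], [0.025, 0.784, 0.131], 45], [[-128.3, 50, -182.6], [0.025, 0.784, 0.131], 45], [[-128.3, 50, -182.6], [0.025, 0.784, 0.131], 45], [[-128.3, 50, -182.6], [0.025, 0.784, 0.131], 45], [[-128.3, 50, -182.6], [0.025, 0.784, 0.131], 45]]}}

```text
clock: 4.63
tcp_pos: [0.5008, 0.1734, 0.2396]
orientation: [-0.099, 0.652, 0.747, 0.088]
wrist_force: [-0.8, 0.4, -2.4]
finger_gap: 0.0535
grip_force: 74.4
```

```bash
cat >> h.py <<'E'
P=[np.array([.6490,.1828,.092]),np.array([.6522,.0685,.092]),np.array([.6555,-.0460,.092])]
def place(i,zs,gt,hy=0.,start=None,a=60):
    oF=ori(np.radians(91.6),-np.radians(a))*R.from_rotvec([0,hy,0])
    return plan([(P[i]+[0,0,z]-oF.apply(gt),oF) for z in zs],start)
E
python3 - <<'E'
from h import *
s=telemetry.get_state();print(s["tcp_pos"],s["joint_pos"].round(2),s["finger_gap"])
place(0,[.15],np.array([.001,0,-.018]))
E
```

```text
[0.50076277 0.17340152 0.23964   ] [ 0.03  0.21 -0.09  1.29  0.27  1.46] 0.05351563465462153
[2.2, 149.7, 8.7] [-0.065, 0.78, 0.088] rows>=6.3
```

>>> {"fn": "step_arm", "kwargs": {"moves": [[[2.2, 149.7, 8.7], [-0.065, 0.78, 0.088], 45], [[2.2, 149.7, 8.7], [-0.065, 0.78, 0.088], 45], [[2.2, 149.7, 8.7], [-0.065, 0.78, 0.088], 45], [[2.2, 149.7, 8.7], [-0.065, 0.78, 0.088], 45], [[2.2, 149.7, 8.7], [-0.065, 0.78, 0.088], 45], [[2.2, 149.7, 8.7], [-0.065, 0.78, 0.088], 45], [[2.2, 149.7, 8.7], [-0.065, 0.78, 0.088], 45], [[2.2, 149.7, 8.7], [-0.065, 0.78, 0.088], 45]]}}

```text
clock: 5.3
tcp_pos: [0.6455, 0.1984, 0.2243]
orientation: [-0.362, 0.606, 0.62, 0.343]
wrist_force: [0.8, 0.8, -0.9]
finger_gap: 0.0539
grip_force: 74.6
```

```bash
python3 - <<'E'
from h import *
s=telemetry.get_state();print(s["tcp_pos"],s["joint_pos"].round(2),s["finger_gap"])
p,r=cur(); print(r.as_matrix().round(3))
g=p+r.apply([.001,0,-.018]);
place(0,[.15,.10,.07],np.array([.001,0,-.018]))
a=imaging.read_camera("scene"); b=imaging.read_camera("top"); ps=imaging.camera_params("scene"); pt=imaging.camera_params("top")
print(g,w2pix([g,g-[0,0,.105],P[0]],ps),w2pix([g,g-[0,0,.105],P[0]],pt))
a=cv2.resize(a[120:280,180:400],(660,480),interpolation=2)
cv2.imwrite("pics/s4.png",a[:,:,::-1])
E
```

```text
[0.64546983 0.19842577 0.2242634 ] [-0.21  0.66  0.19  1.5   0.99  1.11] 0.05390251566555556
[[-0.004  0.999 -0.032]
 [ 0.503  0.03   0.864]
 [ 0.864 -0.013 -0.502]]
[6.5, 3.0, -4.5] [-0.008, 0.003, -0.01] rows>=0.2
[-43.3, 0.0, 25.0] [-0.0, -0.0, -0.0] rows>=1.2
[-26.0, 0.0, 15.0] [-0.0, -0.0, -0.0] rows>=0.7
[0.64605002 0.18337676 0.23417251] [[225.49756334 157.84757009]
 [228.54440862 194.50394883]
 [229.4192121  206.215282  ]] [[260.11831314 147.98689328]
 [266.38847242 162.2885816 ]
 [268.56515664 165.66974416]]
```

View pics/s4.png

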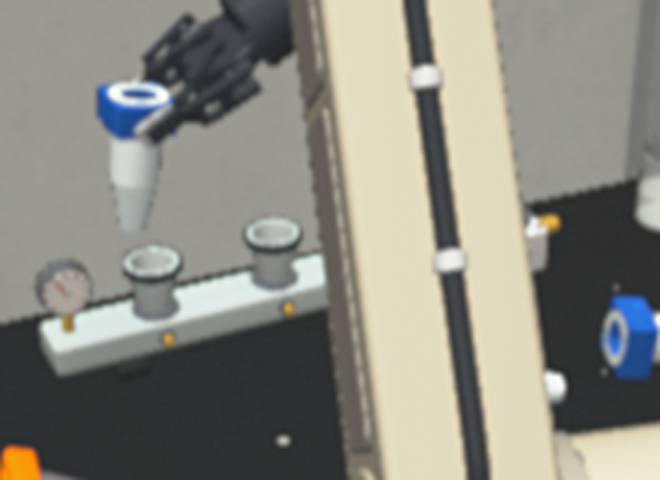

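The housing is upright over port 0, but its foot tip at crop (131,230) leans about 8–10° toward +y. Lying on the bench, it rested on its foot tip, so it already had a 10° slope. I'll rotate it back 9.5° and lower it.

```bash
python3 - <<'E'
from h import *
place(0,[.13,.10,.066,.064],np.array([.001,0,-.018]),a=50.5)
E
```

```text
[-17.1, 2.5, 5.6] [-0.007, -0.16, -0.003] rows>=1.3
[-23.2, 0.0, 19.1] [-0.0, 0.0, -0.0] rows>=0.7
[-26.2, 0.1, 21.6] [-0.0, 0.0, -0.0] rows>=0.8
[-1.5, -0.0, 1.3] [-0.0, 0.0, -0.0] rows>=0.0
```

>>> {"fn": "step_arm", "kwargs": {"moves": [[[-17, 2.5, 5.6], [-0.007, -0.16, -0.003], 45], [[-17, 2.5, 5.6], [-0.007, -0.16, -0.003], 45], [[-17, 2.5, 5.6], [-0.007, -0.16, -0.003], 45], [[-17, 2.5, 5.6], [-0.007, -0.16, -0.003], 45]]}}

```text
clock: 5.73
tcp_pos: [0.6484, 0.1976, 0.2128]
orientation: [-0.305, 0.629, 0.65, 0.299]
wrist_force: [0.9, -0.1, -0.9]
finger_gap: 0.0538
grip_force: 74.6
```

```bash
python3 - <<'E'
from h import *
p,r=cur()
g=p+r.apply([.001,0,-.018]);print(p,g)
place(0,[.10,.066,.064],np.array([.001,0,-.018]),a=50.5)
a=imaging.read_camera("scene"); ps=imaging.camera_params("scene")
print((w2pix([g+[0,0,.015],g-[0,0,.105],P[0]],ps)-[180,120])*4)
a=cv2.resize(a[120:240,180:280],(400,480),interpolation=2)
cv2.imwrite("pics/s5.png",a[:,:,::-1])
E
```

```text
[0.64839299 0.19762769 0.21284473] [0.64873718 0.18437009 0.22505611]
[-26.5, 0.0, 19.8] [0.001, -0.001, 0.005] rows>=0.8
[-26.3, 0.0, 21.6] [0.0, 0.0, 0.0] rows>=0.8
[-1.5, 0.0, 1.3] [0.0, 0.0, 0.0] rows>=0.0
[[178.38055406 141.33350657]
 [192.40891283 308.6032304 ]
 [197.6768484  344.86112801]]
```

View pics/s5.png

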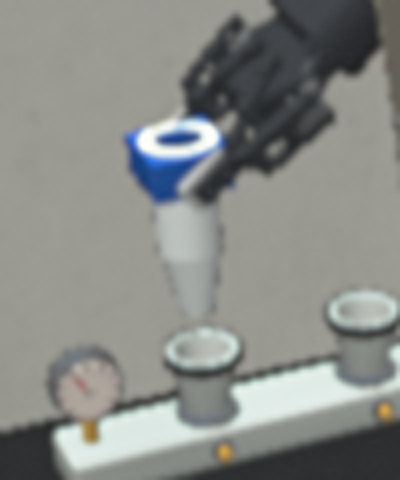

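The housing is now vertical, with its mouth at (180,138) and foot at (195,315), directly above port 0 at (204,348). Next I lower it.

>>> {"fn": "step_arm", "kwargs": {"moves": [[[-26.5, 0, 19.8], [0, 0, 0.005], 45], [[-26.5, 0, 19.8], [0, 0, 0.005], 45], [[-40, 0, 31], [0, 0, 0.005], 45], [[-53, 0, 41.5], [0, 0, 0.005], 45], [[-53, 0, 41.5], [0, 0, 0.005], 45], [[-56, 0, 44], [0, 0, 0.005], 45], [[-56, 0, 44], [0, 0, 0.005], 45]]}}

```text
clock: 6.37
tcp_pos: [0.65, 0.1945, 0.1429]
orientation: [-0.307, 0.631, 0.646, 0.3]
wrist_force: [-0.8, -1.8, 11.4]
finger_gap: 0.0536
grip_force: 76.2
```

```bash
python3 - <<'E'
from h import *
p,r=cur()
print(p,p+r.apply([.001,0,-.018])-P[0],telemetry.get_state()["wrist_force"])
E
```

```text
[0.65002227 0.1944605  0.1428507 ] [ 0.00131932 -0.00165643  0.06299859] [-0.80150049 -1.84999338 11.36701131]
```

>>> {"fn": "step_arm", "kwargs": {"moves": [[[-3, 0, 2.5], [0, 0, 0], 45], [[-6, 0, 5], [0, 0, 0], 45], [[-6, 0, 5], [0, 0, 0], 45]]}}

```text
clock: 6.62
tcp_pos: [0.6502, 0.1946, 0.1426]
orientation: [-0.307, 0.632, 0.644, 0.303]
wrist_force: [-14.1, -13.0, 44.5]
finger_gap: 0.0532
grip_force: 80.6
```

>>> {"fn": "step_arm", "kwargs": {"moves": [[[6, 0, -5], [0, 0, 0], 45], [[6, 0, -5], [0, 0, 0], 85], [[6, 0, -5], [0, 0, 0], 85], [[6, 0, -5], [0, 0, 0], 85], [[6, 0, -5], [0, 0, 0], 85], [[6, 0, -45], [0, 0, 0], 85], [[6, 0, -85], [0, 0, 0], 85], [[6, 0, -125], [0, 0, 0], 85]]}}

```text
clock: 7.28
tcp_pos: [0.6497, 0.1021, 0.2144]
orientation: [-0.309, 0.632, 0.646, 0.296]
wrist_force: [1.2, -0.9, -0.4]
finger_gap: 0.0848
grip_force: 0.0
```

```bash
python3 - <<'E'
from h import *
p=imaging.camera_params("wrist"); im=imaging.read_camera("wrist"); im2=imaging.read_camera("scene"); im3=imaging.read_camera("top")
print(cur()[0]); print(w2pix([P[0]+[0,0,.08]],p))
a=cv2.resize(im2[140:240,170:330],(800,500),interpolation=2)
b=cv2.resize(im3[140:270,190:450],(800,400),interpolation=2)
cv2.imwrite("pics/m6.png",np.vstack([cv2.resize(im,(400,300)),cv2.resize(a,(400,250))])[:,:,::-1])
cv2.imwrite("pics/t6.png",b[:,:,::-1])
cv2.imwrite("pics/m6.png",np.hstack([np.vstack([cv2.resize(im,(320,240)),cv2.resize(a,(320,200))]),cv2.resize(im3[140:270,230:450],(480,284),interpolation=2).copy() if 0 else np.vstack([cv2.resize(im3[140:270,230:450],(480,284),interpolation=2),np.zeros((156,480,3),np.uint8)])])[:,:,::-1])
E
```

```text
[0.6523548  0.09925209 0.21547563]
[[322.00866754 207.39202428]]
```

View pics/m6.png

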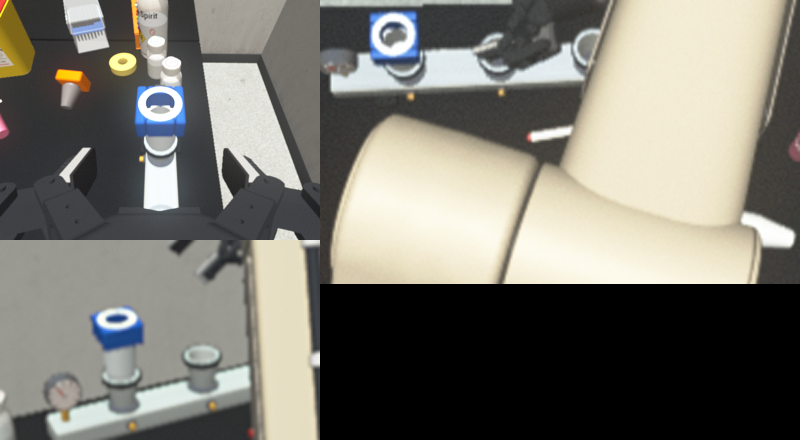

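Housing 1 stands seated in port 0: the scene inset shows it upright, and a 44 N push moved it no further. Next is the middle housing, which goes to port 1.

```bash
cat >> h.py <<'E'
def pre(g,yawdeg,backs,start=None):
    o=ori(np.radians(yawdeg),np.radians(30)); zt=o.apply([0,0,1])
    return plan([(np.array(g)+zt*(.020-b),o) for b in backs],start)
E
python3 - <<'E'
from h import *
pre([.449,-.006,.029],78,[.16,.12])
E
```

```text
[-71.6, -189.4, 16.4] [-0.047, -1.399, 0.246] rows>=11.4
[0.1, 0.0, 40.0] [-0.0, 0.001, 0.0] rows>=1.0
```

>>> {"fn": "step_arm", "kwargs": {"moves": [[[0, 0, -30], [0, 0, 0], 85], [[-71.6, -189.4, 16.4], [-0.047, -1.399, 0.246], 85], [[-71.6, -189.4, 16.4], [-0.047, -1.399, 0.246], 85], [[-71.6, -189.4, 16.4], [-0.047, -1.399, 0.246], 85], [[-71.6, -189.4, 16.4], [-0.047, -1.399, 0.246], 85], [[-71.6, -189.4, 16.4], [-0.047, -1.399, 0.246], 85], [[-71.6, -189.4, 16.4], [-0.047, -1.399, 0.246], 85], [[-71.6, -189.4, 16.4], [-0.047, -1.399, 0.246], 85]]}}

```text
clock: 8.1
tcp_pos: [0.4556, 0.0649, 0.1471]
orientation: [-0.022, 0.749, 0.663, -0.012]
wrist_force: [1.7, 0.3, 0.1]
finger_gap: 0.0851
grip_force: 0.0
```

```bash
cat >> h.py <<'E'
def blue(im,roi=(200,60,440,340)):
    x0,y0,x1,y1=roi
    hsv=cv2.cvtColor(im[y0:y1,x0:x1],cv2.COLOR_RGB2HSV)
    m=cv2.inRange(hsv,(100,120,60),(130,255,255))
    n,l,st,c=cv2.connectedComponentsWithStats(m)
    for i in range(1,n):
        if st[i,4]>400:
            k=np.argwhere(l==i)[:,::-1].astype(np.float32)
            print("blue bbox",st[i,0]+x0,st[i,1]+y0,st[i,0]+st[i,2]+x0,st[i,1]+st[i,3]+y0,"cx",st[i,0]+st[i,2]/2+x0,"area",st[i,4],cv2.minAreaRect(k)[2])
def whitefoot(im,y,x0=200,x1=440):
    for yy in y:
        row=im[yy,x0:x1].astype(int); w=np.where((row.min(1)>120)&(row.max(1)-row.min(1)<50))[0]
        if len(w): print("row",yy,"white",w[0]+x0,w[-1]+x0,"mid",(w[0]+w[-1])/2+x0)
E
python3 - <<'E'
from h import *
print(cur()[0],telemetry.get_state()["joint_pos"].round(2))
pre([.449,-.006,.029],78,[.16,.12])
im=cv2.imread("pics/w3.png")[:,:,::-1].copy(); blue(im); whitefoot(im,[300,315])
E
```

```text
[0.45564231 0.06486488 0.14705406] [-0.04  0.18 -0.35  1.1   0.01  1.65]
[-1.4, 8.0, -3.6] [-0.025, -0.531, 0.098] rows>=4.3
[0.0, -0.0, 40.0] [0.0, 0.0, 0.0] rows>=1.0
blue bbox 270 187 373 291 cx 321.5 area 4721 89.27477264404297
blue bbox 293 200 349 232 cx 321.0 area 1279 88.80650329589844
row 300 white 295 350 mid 322.5
row 315 white 306 340 mid 323.0
```

>>> {"fn": "step_arm", "kwargs": {"moves": [[[-1.4, 8, -3.6], [-0.025, -0.531, 0.098], 85], [[-1.4, 8, -3.6], [-0.025, -0.531, 0.098], 85], [[-1.4, 8, -3.6], [-0.025, -0.531, 0.098], 85], [[-1.4, 8, -3.6], [-0.025, -0.531, 0.098], 85], [[-1.4, 8, -3.6], [-0.025, -0.531, 0.098], 85], [[-1.4, 8, -3.6], [-0.025, -0.531, 0.098], 85]]}}

```text
clock: 8.6
tcp_pos: [0.4684, 0.0646, 0.15]
orientation: [0.162, 0.749, 0.611, -0.199]
wrist_force: [-0.1, 0.7, 0.0]
finger_gap: 0.085
grip_force: 0.0
```

>>> {"fn": "step_arm", "kwargs": {"moves": [[[0, 0, 40], [0, 0, 0], 85], [[0, 0, 40], [0, 0, 0], 85], [[0, 0, 40], [0, 0, 0], 85]]}}

```text
clock: 8.85
tcp_pos: [0.4635, 0.0419, 0.1166]
orientation: [0.161, 0.751, 0.609, -0.199]
wrist_force: [-0.6, 0.1, 0.7]
finger_gap: 0.0847
grip_force: 0.0
```

```bash
python3 - <<'E'
from h import *
print(cur()[0]); im=imaging.read_camera("wrist"); cv2.imwrite("pics/w7.png",im[:,:,::-1])
blue(im); whitefoot(im,[300,315]); pre([.449,-.006,.029],78,[0])
print(w2pix([[.449,-.006,.029]],imaging.camera_params("wrist")))
E
```

```text
[0.46350052 0.04192651 0.11662174]
blue bbox 257 184 358 284 cx 307.5 area 4486 90.0
blue bbox 281 196 335 227 cx 308.0 area 1213 88.75463104248047
row 300 white 286 334 mid 310.0
row 315 white 297 326 mid 311.5
[-0.1, -6.2, 122.5] [0.004, -0.007, -0.001] rows>=2.9
[[308.50832589 231.60845947]]
```

>>> {"fn": "step_arm", "kwargs": {"moves": [[[0, -6.4, 60], [0, 0, 0], 85], [[0, -6.4, 105], [0, 0, 0], 85], [[0, -6.4, 122], [0, 0, 0], 85], [[0, -6.4, 122], [0, 0, 0], 85], [[0, -6.4, 122], [0, 0, 0], 45], [[0, -6.4, 122], [0, 0, 0], 45], [[0, -6.4, 122], [0, 0, 0], 45], [[0, -6.4, 122], [0, 0, 0], 45]], "grip_force": 70}}

```text
clock: 9.57
tcp_pos: [0.4508, -0.0144, 0.0148]
orientation: [0.165, 0.751, 0.609, -0.195]
wrist_force: [0.7, 0.6, 5.5]
finger_gap: 0.0535
grip_force: 72.6
```

>>> {"fn": "step_arm", "kwargs": {"moves": [[[0, 0, 0], [0, 0, 0], 45], [[0, 0, 0], [0, 0, 0], 45], [[0, 0, 0], [0, 0, 0], 45]]}}

```text
clock: 9.82
tcp_pos: [0.4508, -0.0144, 0.0148]
orientation: [0.165, 0.751, 0.609, -0.195]
wrist_force: [-0.1, 1.3, 7.0]
finger_gap: 0.0538
grip_force: 72.9
```

```bash
python3 - <<'E'
from h import *
p,r=cur(); print(p); g=np.array([.449,-.006,.029])
print("grip in tool:",r.inv().apply(g-p))
via=ori(np.radians(84),np.radians(-12)); gt=np.array([.001,0,-.018])
s=plan([(np.array([.50,.02,.26])-via.apply(gt),via)])
place(1,[.15],gt,a=50.5,start=s)
E
```

```text
[ 0.4507966  -0.01439941  0.0147562 ]
grip in tool: [-0.00021532 -0.00332857 -0.01629534]
[-71.6, 43.2, -220.4] [-0.005, 0.725, -0.104] rows>=5.9
[70.4, 144.6, 27.6] [0.07, 0.671, -0.116] rows>=5.5
```

>>> {"fn": "step_arm", "kwargs": {"moves": [[[-20, 0, -35], [0, 0, 0], 45], [[-71.6, 43.2, -220.4], [-0.005, 0.725, -0.104], 45], [[-71.6, 43.2, -220.4], [-0.005, 0.725, -0.104], 45], [[-71.6, 43.2, -220.4], [-0.005, 0.725, -0.104], 45], [[-71.6, 43.2, -220.4], [-0.005, 0.725, -0.104], 45], [[-71.6, 43.2, -220.4], [-0.005, 0.725, -0.104], 45], [[-71.6, 43.2, -220.4], [-0.005, 0.725, -0.104], 45], [[-71.6, 43.2, -220.4], [-0.005, 0.725, -0.104], 45]]}}

```text
clock: 10.48
tcp_pos: [0.5008, 0.0192, 0.243]
orientation: [-0.07, 0.741, 0.664, 0.079]
wrist_force: [-0.3, -0.5, -1.9]
finger_gap: 0.0534
grip_force: 74.7
```

```bash
python3 - <<'E'
from h import *
print(cur()[0])
place(1,[.15],np.array([.001,0,-.018]),a=50.5)
E
```

```text
[0.50078695 0.01924944 0.24297723]
[74.2, 143.3, 29.5] [0.074, 0.67, -0.119] rows>=5.5
```

>>> {"fn": "step_arm", "kwargs": {"moves": [[[74.2, 143.3, 29.5], [0.074, 0.67, -0.119], 45], [[74.2, 143.3, 29.5], [0.074, 0.67, -0.119], 45], [[74.2, 143.3, 29.5], [0.074, 0.67, -0.119], 45], [[74.2, 143.3, 29.5], [0.074, 0.67, -0.119], 45], [[74.2, 143.3, 29.5], [0.074, 0.67, -0.119], 45], [[74.2, 143.3, 29.5], [0.074, 0.67, -0.119], 45], [[74.2, 143.3, 29.5], [0.074, 0.67, -0.119], 45], [[74.2, 143.3, 29.5], [0.074, 0.67, -0.119], 45]]}}

```text
clock: 11.15
tcp_pos: [0.649, 0.0853, 0.2231]
orientation: [-0.309, 0.632, 0.648, 0.292]
wrist_force: [0.8, 0.9, -1.5]
finger_gap: 0.0538
grip_force: 74.9
```

```bash
python3 - <<'E'
from h import *
print(cur()[0])
place(1,[.102,.066],np.array([.001,0,-.018]),a=50.5)
E
```

```text
[0.64900781 0.08529499 0.22306453]
[-34.1, 3.2, 23.5] [-0.011, 0.002, -0.007] rows>=1.0
[-27.8, 0.0, 22.9] [0.0, 0.0, -0.0] rows>=0.9
```

>>> {"fn": "step_arm", "kwargs": {"moves": [[[-34, 3.2, 23.5], [-0.011, 0.002, -0.007], 45], [[-34, 3.2, 23.5], [-0.011, 0.002, -0.007], 45], [[-34, 3.2, 23.5], [-0.011, 0.002, -0.007], 45], [[-48, 3.2, 35], [-0.011, 0.002, -0.007], 45], [[-62, 3.2, 46.4], [-0.011, 0.002, -0.007], 45], [[-62, 3.2, 46.4], [-0.011, 0.002, -0.007], 45], [[-66, 3.2, 49.5], [-0.011, 0.002, -0.007], 45], [[-66, 3.2, 49.5], [-0.011, 0.002, -0.007], 45]]}}

```text
clock: 11.82
tcp_pos: [0.6545, 0.0822, 0.1497]
orientation: [-0.302, 0.629, 0.649, 0.303]
wrist_force: [1.1, 1.0, 9.3]
finger_gap: 0.0533
grip_force: 75.6
```

```bash
python3 - <<'E'
from h import *
p,r=cur()
print(p,p+r.apply([.001,0,-.018])-P[1],telemetry.get_state()["wrist_force"])
E
```

```text
[0.65447831 0.082222   0.14971839] [0.00245585 0.00043812 0.06990473] [1.05950499 0.98126409 9.33502627]
```

>>> {"fn": "step_arm", "kwargs": {"moves": [[[-3, 0, 2.5], [0, 0, 0], 45], [[-5, 0, 4], [0, 0, 0], 45], [[-5, 0, 4], [0, 0, 0], 45], [[-5, 0, 4], [0, 0, 0], 45]]}}

```text
clock: 12.15
tcp_pos: [0.6546, 0.0823, 0.1493]
orientation: [-0.302, 0.629, 0.648, 0.305]
wrist_force: [-8.0, -6.1, 35.3]
finger_gap: 0.0533
grip_force: 78.8
```

```bash
python3 - <<'E'
from h import *
p,r=cur()
print(p,p+r.apply([.001,0,-.018])-P[1],telemetry.get_state()["wrist_force"])
a=imaging.read_camera("scene")
a=cv2.resize(a[140:240,190:310],(720,600),interpolation=2)
ps=imaging.camera_params("scene"); print((w2pix([P[0]+[0,0,.08],P[1]+[0,0,.08],P[0],P[1]],ps)-[190,140])*6)
cv2.imwrite("pics/s8.png",a[:,:,::-1])
E
```

```text
[0.6546028  0.08229954 0.14932656] [0.00251977 0.00047813 0.0694726 ] [-7.99071728 -6.06556985 35.30958587]
[[223.1022209  236.13834872]
 [471.59552415 182.2083313 ]
 [236.5152726  397.29169201]
 [477.44387216 340.15710547]]
```

View pics/s8.png

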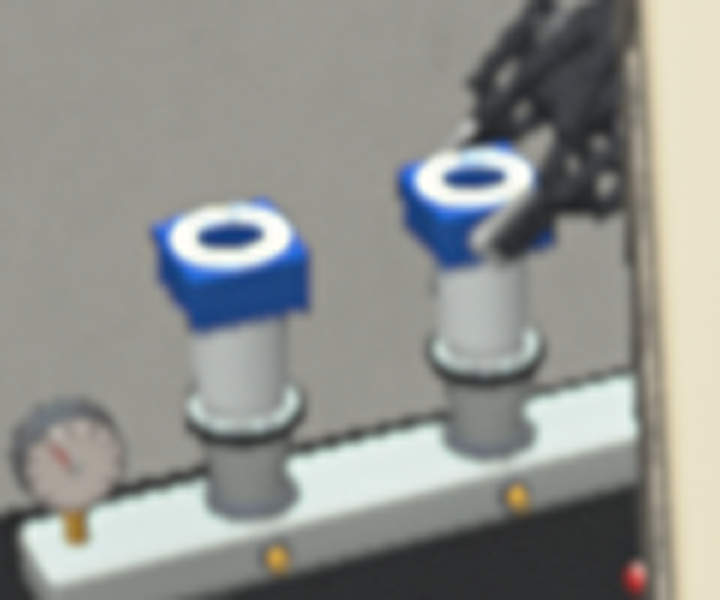

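Both housings stand equally deep, with mouths at (231,236) and (475,178) and rims at (245,402) and (487,345). A 35 N push moves nothing further, so housing 2 is seated. I'll release it and go for the third.

>>> {"fn": "step_arm", "kwargs": {"moves": [[[5, 0, -4], [0, 0, 0], 45], [[5, 0, -4], [0, 0, 0], 85], [[5, 0, -4], [0, 0, 0], 85], [[5, 0, -4], [0, 0, 0], 85], [[5, 0, -4], [0, 0, 0], 85], [[5, 0, -44], [0, 0, 0], 85], [[5, 0, -84], [0, 0, 0], 85], [[5, 0, -150], [0, 0, 0], 85]]}}

```text
clock: 12.87
tcp_pos: [0.6533, -0.0124, 0.2199]
orientation: [-0.306, 0.629, 0.649, 0.299]
wrist_force: [1.9, -0.2, 0.5]
finger_gap: 0.0851
grip_force: 0.0
```

```bash
python3 - <<'E'
from h import *
print(cur()[0])
pre([.450,-.1915,.029],76,[.16,.12])
im=imaging.read_camera("top"); pt=imaging.camera_params("top")
hsv=cv2.cvtColor(im,cv2.COLOR_RGB2HSV); m=cv2.inRange(hsv,(105,150,60),(130,255,255))
n,l,st,c=cv2.connectedComponentsWithStats(m)
for i in range(1,n):
    if st[i,4]>60: print(st[i],c[i],pix2w([c[i]],.04,pt),pix2w([c[i]],.16,pt))
E
```

```text
[ 0.65330372 -0.01243155  0.21991378]
[-120.6, -189.7, -37.8] [-0.051, -1.399, 0.293] rows>=11.4
[-0.0, 0.0, 40.0] [-0.0, 0.0, 0.0] rows>=1.0
```

>>> {"fn": "step_arm", "kwargs": {"moves": [[[0, 0, -20], [0, 0, 0], 85], [[-120.6, -189.7, -37.8], [-0.051, -1.399, 0.293], 85], [[-120.6, -189.7, -37.8], [-0.051, -1.399, 0.293], 85], [[-120.6, -189.7, -37.8], [-0.051, -1.399, 0.293], 85], [[-120.6, -189.7, -37.8], [-0.051, -1.399, 0.293], 85], [[-120.6, -189.7, -37.8], [-0.051, -1.399, 0.293], 85], [[-120.6, -189.7, -37.8], [-0.051, -1.399, 0.293], 85], [[-120.6, -189.7, -37.8], [-0.051, -1.399, 0.293], 85]]}}

```text
clock: 13.58
tcp_pos: [0.4636, -0.125, 0.1486]
orientation: [-0.023, 0.758, 0.652, -0.009]
wrist_force: [0.4, 1.2, 0.2]
finger_gap: 0.0851
grip_force: 0.0
```

```bash
python3 - <<'E'
from h import *
print(cur()[0])
pre([.450,-.1915,.029],76,[.16,.12])
E
```

```text
[ 0.46355261 -0.12501969  0.14858023]
[2.0, 3.0, -1.8] [-0.022, -0.537, 0.105] rows>=4.4
[-0.0, 0.0, 40.0] [0.0, 0.0, 0.0] rows>=1.0
```

>>> {"fn": "step_arm", "kwargs": {"moves": [[[2, 3, -1.8], [-0.022, -0.537, 0.105], 85], [[2, 3, -1.8], [-0.022, -0.537, 0.105], 85], [[2, 3, -1.8], [-0.022, -0.537, 0.105], 85], [[2, 3, -1.8], [-0.022, -0.537, 0.105], 85], [[2, 3, -1.8], [-0.022, -0.537, 0.105], 85], [[2, 3, -1.8], [-0.022, -0.537, 0.105], 85]]}}

```text
clock: 14.08
tcp_pos: [0.4704, -0.12, 0.1497]
orientation: [0.159, 0.758, 0.599, -0.202]
wrist_force: [-0.4, -0.3, 0.1]
finger_gap: 0.0852
grip_force: 0.0
```

>>> {"fn": "step_arm", "kwargs": {"moves": [[[0, 0, 40], [0, 0, 0], 85], [[0, 0, 40], [0, 0, 0], 85], [[0, 0, 40], [0, 0, 0], 85]]}}

```text
clock: 14.33
tcp_pos: [0.4647, -0.1419, 0.1154]
orientation: [0.157, 0.76, 0.597, -0.202]
wrist_force: [0.4, -0.9, 0.1]
finger_gap: 0.0852
grip_force: 0.0
```

```bash
python3 - <<'E'
from h import *
print(cur()[0]); im=imaging.read_camera("wrist"); cv2.imwrite("pics/w9.png",im[:,:,::-1])
blue(im); whitefoot(im,[300,315]); pre([.450,-.1915,.029],76,[0])
print(w2pix([[.450,-.1915,.029]],imaging.camera_params("wrist")))
E
```

```text
[ 0.46469041 -0.14193674  0.11543418]
blue bbox 263 189 363 289 cx 313.0 area 4432 89.21517944335938
blue bbox 286 201 340 232 cx 313.0 area 1198 88.75463104248047
row 300 white 289 342 mid 315.5
row 315 white 301 333 mid 317.0
[-1.8, -3.9, 121.9] [0.003, -0.006, 0.004] rows>=2.9
[[312.24694784 234.58143694]]
```

>>> {"fn": "step_arm", "kwargs": {"moves": [[[-2, -3.5, 60], [0, 0, 0], 85], [[-2.5, -3.5, 105], [0, 0, 0], 85], [[-2.5, -3.5, 122], [0, 0, 0], 85], [[-2.5, -3.5, 122], [0, 0, 0], 85], [[-2.5, -3.5, 122], [0, 0, 0], 45], [[-2.5, -3.5, 122], [0, 0, 0], 45], [[-2.5, -3.5, 122], [0, 0, 0], 45], [[-2.5, -3.5, 122], [0, 0, 0], 45]], "grip_force": 70}}

```text
clock: 15.05
tcp_pos: [0.4513, -0.2018, 0.0145]
orientation: [0.162, 0.76, 0.597, -0.199]
wrist_force: [-0.2, 0.5, 5.0]
finger_gap: 0.0532
grip_force: 72.8
```

>>> {"fn": "step_arm", "kwargs": {"moves": [[[0, 0, 0], [0, 0, 0], 45], [[0, 0, 0], [0, 0, 0], 45], [[0, 0, 0], [0, 0, 0], 45]]}}

```text
clock: 15.3
tcp_pos: [0.4513, -0.2018, 0.0145]
orientation: [0.162, 0.76, 0.597, -0.199]
wrist_force: [-0.4, 2.7, 7.0]
finger_gap: 0.0531
grip_force: 73.2
```

```bash
python3 - <<'E'
from h import *
p,r=cur(); print(p); g=np.array([.450,-.1915,.029])
print("grip in tool:",r.inv().apply(g-p))
via=ori(np.radians(84),np.radians(-12)); gt=np.array([.001,0,-.018])
plan([(np.array([.50,-.12,.26])-via.apply(gt),via)])
E
```

```text
[ 0.45125925 -0.20178301  0.0144779 ]
grip in tool: [ 0.0012016  -0.00352034 -0.01744651]
[-31.6, 29.6, -244.0] [-0.013, 0.728, -0.134] rows>=5.9
```

>>> {"fn": "step_arm", "kwargs": {"moves": [[[-20, 0, -35], [0, 0, 0], 45], [[-31.6, 29.6, -244], [-0.013, 0.728, -0.134], 45], [[-31.6, 29.6, -244], [-0.013, 0.728, -0.134], 45], [[-31.6, 29.6, -244], [-0.013, 0.728, -0.134], 45], [[-31.6, 29.6, -244], [-0.013, 0.728, -0.134], 45], [[-31.6, 29.6, -244], [-0.013, 0.728, -0.134], 45], [[-31.6, 29.6, -244], [-0.013, 0.728, -0.134], 45], [[-31.6, 29.6, -244], [-0.013, 0.728, -0.134], 45]]}}

```text
clock: 15.97
tcp_pos: [0.5008, -0.1202, 0.2429]
orientation: [-0.07, 0.74, 0.664, 0.079]
wrist_force: [-0.3, -1.0, -2.6]
finger_gap: 0.0537
grip_force: 74.3
```

```bash
python3 - <<'E'
from h import *
print(cur()[0])
place(2,[.15],np.array([.001,0,-.018]),a=50.5)
E
```

```text
[ 0.50075809 -0.12015619  0.24289101]
[98.5, 144.0, 34.8] [0.073, 0.669, -0.118] rows>=5.5
```

>>> {"fn": "step_arm", "kwargs": {"moves": [[[98.5, 144, 34.8], [0.073, 0.669, -0.118], 45], [[98.5, 144, 34.8], [0.073, 0.669, -0.118], 45], [[98.5, 144, 34.8], [0.073, 0.669, -0.118], 45], [[98.5, 144, 34.8], [0.073, 0.669, -0.118], 45], [[98.5, 144, 34.8], [0.073, 0.669, -0.118], 45], [[98.5, 144, 34.8], [0.073, 0.669, -0.118], 45], [[98.5, 144, 34.8], [0.073, 0.669, -0.118], 45], [[98.5, 144, 34.8], [0.073, 0.669, -0.118], 45]]}}

```text
clock: 16.63
tcp_pos: [0.6525, -0.0295, 0.223]
orientation: [-0.31, 0.631, 0.648, 0.293]
wrist_force: [-0.3, 0.4, -0.2]
finger_gap: 0.0534
grip_force: 74.4
```

```bash
python3 - <<'E'
from h import *
print(cur()[0],telemetry.get_state()["joint_pos"].round(2))
place(2,[.102,.066],np.array([.001,0,-.018]),a=50.5)
E
```

```text
[ 0.65253615 -0.02951373  0.22300584] [-0.49  0.8   0.51  1.84  0.73  0.84]
[-33.9, 2.9, 23.7] [-0.009, 0.0, -0.007] rows>=1.0
[-27.8, 0.0, 22.9] [0.0, 0.0, 0.0] rows>=0.9
```

>>> {"fn": "step_arm", "kwargs": {"moves": [[[-34, 2.9, 23.7], [-0.009, 0, -0.007], 45], [[-34, 2.9, 23.7], [-0.009, 0, -0.007], 45], [[-34, 2.9, 23.7], [-0.009, 0, -0.007], 45], [[-48, 2.9, 35], [-0.009, 0, -0.007], 45], [[-62, 2.9, 46.6], [-0.009, 0, -0.007], 45], [[-62, 2.9, 46.6], [-0.009, 0, -0.007], 45], [[-66, 2.9, 49.8], [-0.009, 0, -0.007], 45], [[-66, 2.9, 49.8], [-0.009, 0, -0.007], 45]]}}

```text
clock: 17.3
tcp_pos: [0.657, -0.0327, 0.148]
orientation: [-0.302, 0.629, 0.65, 0.301]
wrist_force: [2.3, 2.0, 4.2]
finger_gap: 0.0535
grip_force: 73.8
```

>>> {"fn": "step_arm", "kwargs": {"moves": [[[-3, 0, 2.5], [0, 0, 0], 45], [[-5, 0, 4], [0, 0, 0], 45], [[-5, 0, 4], [0, 0, 0], 45], [[-5, 0, 4], [0, 0, 0], 45]]}}

```text
clock: 17.63
tcp_pos: [0.6571, -0.0327, 0.1476]
orientation: [-0.302, 0.63, 0.648, 0.303]
wrist_force: [-5.2, -2.7, 28.0]
finger_gap: 0.0533
grip_force: 76.5
```

```bash
python3 - <<'E'
from h import *
p,r=cur()
print(p,p+r.apply([.001,0,-.018])-P[2],telemetry.get_state()["wrist_force"])
E
```

```text
[ 0.6570976  -0.03272789  0.14760312] [ 1.74656394e-03 -8.78341164e-06  6.77931083e-02] [-5.15797105 -2.66863056 28.04931595]
```

>>> {"fn": "step_arm", "kwargs": {"moves": [[[5, 0, -4], [0, 0, 0], 45], [[5, 0, -4], [0, 0, 0], 85], [[5, 0, -4], [0, 0, 0], 85], [[5, 0, -4], [0, 0, 0], 85], [[5, 0, -4], [0, 0, 0], 85], [[5, 0, -44], [0, 0, 0], 85], [[5, 0, -84], [0, 0, 0], 85], [[5, 0, -150], [0, 0, 0], 85]]}}

```text
clock: 18.3
tcp_pos: [0.6568, -0.1268, 0.2206]
orientation: [-0.306, 0.629, 0.649, 0.299]
wrist_force: [1.8, -1.5, -0.6]
finger_gap: 0.0852
grip_force: 0.0
```

```bash
python3 - <<'E'
from h import *
print(cur()[0],telemetry.get_state()["joint_pos"].round(2))
plan([((.47,-.36,.30),ori(np.radians(185),0))])
E
```

```text
[ 0.65681913 -0.12676066  0.22061085] [-0.6   0.94  0.77  2.02  0.68  0.71]
[-82.6, -193.4, -226.7] [0.717, -0.673, -1.51] rows>=14.4
```

>>> {"fn": "step_arm", "kwargs": {"moves": [[[-82.6, -193.4, -226.7], [0.717, -0.673, -1.51], 85], [[-82.6, -193.4, -226.7], [0.717, -0.673, -1.51], 85], [[-82.6, -193.4, -226.7], [0.717, -0.673, -1.51], 85], [[-82.6, -193.4, -226.7], [0.717, -0.673, -1.51], 85], [[-82.6, -193.4, -226.7], [0.717, -0.673, -1.51], 85], [[-82.6, -193.4, -226.7], [0.717, -0.673, -1.51], 85], [[-82.6, -193.4, -226.7], [0.717, -0.673, -1.51], 85], [[-82.6, -193.4, -226.7], [0.717, -0.673, -1.51], 85]]}}

```text
clock: 18.97
tcp_pos: [0.4673, -0.3643, 0.2996]
orientation: [-0.15, 0.287, 0.934, 0.147]
wrist_force: [0.3, 0.2, -0.6]
finger_gap: 0.0851
grip_force: 0.0
```

```bash
python3 - <<'E'
from h import *
print(cur()[0],telemetry.get_state()["joint_pos"].round(2))
plan([((.47,-.36,.30),ori(np.radians(185),0))])
E
```

```text
[ 0.46725347 -0.36432545  0.2995717 ] [-0.85  0.76  0.85  2.07  0.09 -0.27]
[0.1, 5.1, 0.6] [0.315, -0.295, -0.673] rows>=6.4
```

>>> {"fn": "step_arm", "kwargs": {"moves": [[[0, 5, 0.6], [0.315, -0.295, -0.673], 85], [[0, 5, 0.6], [0.315, -0.295, -0.673], 85], [[0, 5, 0.6], [0.315, -0.295, -0.673], 85], [[0, 5, 0.6], [0.315, -0.295, -0.673], 85], [[0, 5, 0.6], [0.315, -0.295, -0.673], 85], [[0, 5, 0.6], [0.315, -0.295, -0.673], 85], [[0, 5, 0.6], [0.315, -0.295, -0.673], 85], [[0, 5, 0.6], [0.315, -0.295, -0.673], 85]]}}

```text
clock: 19.63
tcp_pos: [0.4721, -0.3545, 0.301]
orientation: [0.0, -0.044, 0.999, 0.001]
wrist_force: [1.8, 0.9, -0.1]
finger_gap: 0.0847
grip_force: 0.0
```

```bash
cat >> h.py <<'E'
def green(im,p,z=.087):
    hsv=cv2.cvtColor(im,cv2.COLOR_RGB2HSV); m=cv2.inRange(hsv,(50,120,130),(75,255,255))
    n,l,st,c=cv2.connectedComponentsWithStats(m)
    for i in range(1,n):
        if st[i,4]>300: print(st[i],c[i].round(1),pix2w([c[i]],z,p).round(4))
E
python3 - <<'E'
from h import *
print(cur()[0],telemetry.get_state()["joint_pos"].round(2),cur()[1].as_matrix().round(3))
p=imaging.camera_params("wrist");im=imaging.read_camera("wrist"); cv2.imwrite("pics/w10.png",im[:,:,::-1]); green(im,p)
for z in (.25,.15,.10): pass
print(w2pix([[.5452,-.3944,.087],[.4901,-.3975,.087],[.4347,-.4042,.087]],p))
E
```

```text
[ 0.47210515 -0.35449354  0.3010349 ] [-0.78  0.34  0.25  1.48  0.   -0.87] [[-0.996 -0.087  0.001]
 [-0.087  0.996  0.002]
 [-0.001  0.002 -1.   ]]
[241 129  42  42 719] [255.4 149.7] [[ 0.4346 -0.4105  0.087 ]]
[244 194  40  41 892] [261.3 216.4] [[ 0.4911 -0.4026  0.087 ]]
[ 248  255   38   41 1175] [266.3 275.2] [[ 0.5452 -0.3953  0.087 ]]
[[267.29353705 275.31919865]
 [267.25118514 215.69392633]
 [262.91972584 150.48404961]]
```

View pics/w10.png

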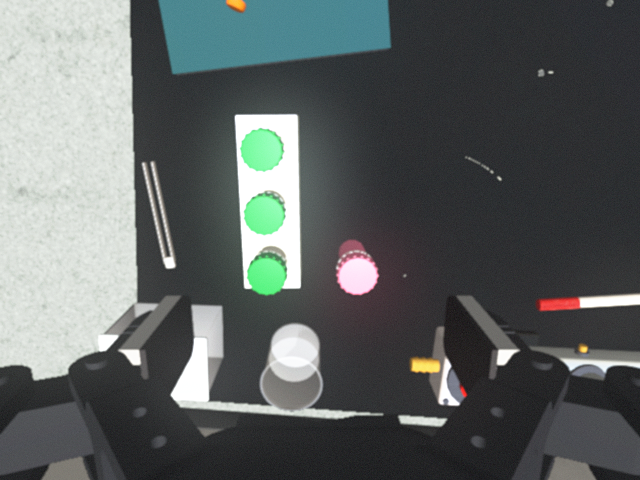

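The wrist view shows the stand with green heads at (262,150), (264,215) and (267,275), and the pink decoy at (358,272). I'll pick the nearest one first, the head at (262,150).

```bash
python3 - <<'E'
from h import *
o=ori(np.radians(185),0)
h=np.array([.436,-.4045,0])
plan([(h+[0,0,.14],o),(h+[0,0,.064],o)])
E
```

```text
[40.3, -46.8, 160.5] [0.003, -0.0, -0.002] rows>=4.1
[-0.0, -0.0, 76.0] [0.0, -0.0, -0.0] rows>=1.8
```

>>> {"fn": "step_arm", "kwargs": {"moves": [[[40.3, -46.8, 160.5], [0.003, 0, -0.002], 62], [[40.3, -46.8, 160.5], [0.003, 0, -0.002], 62], [[40.3, -46.8, 160.5], [0.003, 0, -0.002], 62], [[40.3, -46.8, 160.5], [0.003, 0, -0.002], 62], [[40.3, -46.8, 160.5], [0.003, 0, -0.002], 62], [[40.3, -46.8, 160.5], [0.003, 0, -0.002], 62], [[40.3, -46.8, 160.5], [0.003, 0, -0.002], 62]]}}

```text
clock: 20.27
tcp_pos: [0.4373, -0.4059, 0.1401]
orientation: [-0.0, -0.043, 0.999, 0.0]
wrist_force: [0.7, 0.1, 0.5]
finger_gap: 0.0617
grip_force: 0.0
```

```bash
python3 - <<'E'
from h import *
o=ori(np.radians(185),0)
h=np.array([.436,-.4045,0]); print(cur()[0],telemetry.get_state()["finger_gap"])
plan([(h+[0,0,.064],o)])
p=imaging.camera_params("wrist");im=imaging.read_camera("wrist"); cv2.imwrite("pics/w11.png",im[:,:,::-1]); green(im,p)
E
```

```text
[ 0.4373487  -0.40588268  0.14012605] 0.06172494808432865
[1.2, 1.4, 76.1] [0.001, -0.0, -0.001] rows>=1.8
[ 282  217   73   70 2801] [316.7 257.7] [[ 0.4369 -0.4071  0.087 ]]
[ 286  322   68   64 3196] [319.3 353.9] [[ 0.4894 -0.4012  0.087 ]]
```

>>> {"fn": "step_arm", "kwargs": {"moves": [[[1.2, 1.4, 40], [0, 0, 0], 62], [[1.2, 1.4, 70], [0, 0, 0], 62], [[1.2, 1.4, 76], [0, 0, 0], 62], [[1.2, 1.4, 76], [0, 0, 0], 30], [[1.2, 1.4, 76], [0, 0, 0], 30], [[1.2, 1.4, 76], [0, 0, 0], 30], [[1.2, 1.4, 76], [0, 0, 0], 30], [[1.2, 1.4, 76], [0, 0, 0], 30]], "grip_force": 40}}

```text
clock: 20.98
tcp_pos: [0.4371, -0.4057, 0.0664]
orientation: [0.002, -0.044, 0.999, -0.002]
wrist_force: [0.9, 0.7, 6.9]
finger_gap: 0.0346
grip_force: 40.4
```

>>> {"fn": "step_arm", "kwargs": {"moves": [[[0, 0, 0], [0, 0, 0], 30], [[0, 0, 0], [0, 0, 0], 30], [[0, 0, -40], [0, 0, 0], 30], [[0, 0, -80], [0, 0, 0], 30], [[0, 0, -120], [0, 0, 0], 30], [[0, 0, -160], [0, 0, 0], 30], [[0, 0, -200], [0, 0, 0], 30], [[0, 0, -200], [0, 0, 0], 30]]}}

```text
clock: 21.65
tcp_pos: [0.4377, -0.4068, 0.2741]
orientation: [0.005, -0.044, 0.999, -0.006]
wrist_force: [0.1, -0.4, 0.4]
finger_gap: 0.0346
grip_force: 41.8
```

```bash
python3 - <<'E'
from h import *
s=telemetry.get_state(); print(cur()[0],s["finger_gap"],s["wrist_force"])
o=ori(np.radians(181.6),0); H=P[0]+[0.0015,0,0]
st=plan([((.56,.07,.33),o)])
plan([(H*[1,1,0]+[0,0,.30],o)],st)
E
```

```text
[ 0.43770864 -0.40681284  0.27406048] 0.0345543466168687 [ 0.09784998 -0.39087415  0.44776403]
[-164.1, 463.5, -60.5] [-0.013, 0.009, 0.06] rows>=11.9
[-93.6, 110.3, 30.1] [0.0, 0.0, -0.0] rows>=3.5
```

>>> {"fn": "step_arm", "kwargs": {"moves": [[[-164, 463.5, -60.5], [-0.013, 0.009, 0.06], 30], [[-164, 463.5, -60.5], [-0.013, 0.009, 0.06], 30], [[-164, 463.5, -60.5], [-0.013, 0.009, 0.06], 30], [[-164, 463.5, -60.5], [-0.013, 0.009, 0.06], 30], [[-164, 463.5, -60.5], [-0.013, 0.009, 0.06], 30], [[-164, 463.5, -60.5], [-0.013, 0.009, 0.06], 30], [[-164, 463.5, -60.5], [-0.013, 0.009, 0.06], 30], [[-164, 463.5, -60.5], [-0.013, 0.009, 0.06], 30]]}}

```text
clock: 22.32
tcp_pos: [0.5182, -0.0818, 0.3055]
orientation: [-0.004, -0.014, 1.0, 0.006]
wrist_force: [1.6, -0.9, -0.9]
finger_gap: 0.0344
grip_force: 41.8
```

```bash
python3 - <<'E'
from h import *
s=telemetry.get_state(); print(cur()[0],s["finger_gap"])
o=ori(np.radians(181.6),0); H=P[0]+[0.0015,0,0]
plan([(H*[1,1,0]+[0,0,.30],o)])
E
```

```text
[ 0.5182342  -0.08183278  0.30546358] 0.03440719497411629
[-139.5, 260.8, 7.6] [0.012, -0.007, -0.001] rows>=7.1
```

>>> {"fn": "step_arm", "kwargs": {"moves": [[[-139.5, 260.8, 7.6], [0.012, -0.007, 0], 30], [[-139.5, 260.8, 7.6], [0.012, -0.007, 0], 30], [[-139.5, 260.8, 7.6], [0.012, -0.007, 0], 30], [[-139.5, 260.8, 7.6], [0.012, -0.007, 0], 30], [[-139.5, 260.8, 7.6], [0.012, -0.007, 0], 30], [[-139.5, 260.8, 7.6], [0.012, -0.007, 0], 30], [[-139.5, 260.8, 7.6], [0.012, -0.007, 0], 30], [[-139.5, 260.8, 7.6], [0.012, -0.007, 0], 30]]}}

```text
clock: 22.98
tcp_pos: [0.6517, 0.1871, 0.2966]
orientation: [-0.001, -0.017, 1.0, 0.001]
wrist_force: [-1.8, -1.6, -1.6]
finger_gap: 0.0346
grip_force: 41.8
```

```bash
python3 - <<'E'
from h import *
s=telemetry.get_state(); print(cur()[0],s["finger_gap"],cur()[1].as_matrix().round(3))
p=imaging.camera_params("wrist");im=imaging.read_camera("wrist"); cv2.imwrite("pics/w12.png",im[:,:,::-1])
print(w2pix([P[0]+[0,0,.08],P[1]+[0,0,.08]],p))
E
```

```text
[0.65174209 0.18710744 0.29655453] 0.03457095379374773 [[-0.999 -0.033 -0.003]
 [-0.033  0.999  0.003]
 [ 0.003  0.003 -1.   ]]
[[311.95372758 220.6495242 ]
 [136.80765946 219.88995944]]
```

View pics/w12.png

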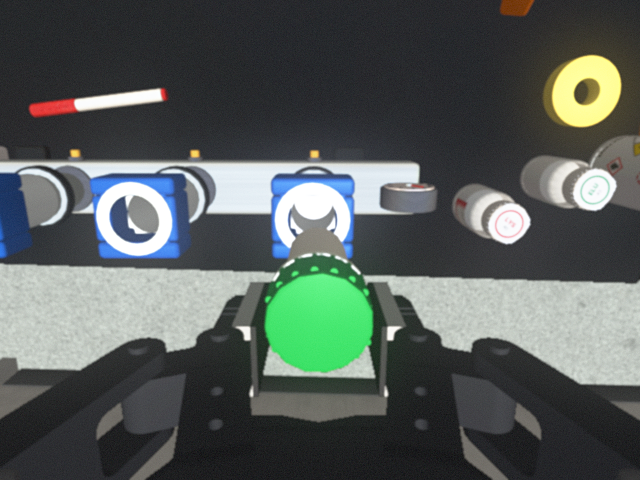

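The wrist view has port 0's ring at (312,218), the port 1 ring at (135,219), and the held green head at (319,318). Next I work out the relative offset.

```bash
python3 - <<'E'
from h import *
p=imaging.camera_params("wrist");im=cv2.imread("pics/w12.png")[:,:,::-1].copy()
hsv=cv2.cvtColor(im,cv2.COLOR_RGB2HSV)
m=cv2.inRange(hsv,(50,120,60),(75,255,255));x,y,w,h=cv2.boundingRect(m);print("green",x,y,w,h)
k=m[300:345].any(0).nonzero()[0];print(k[0],k[-1])
m[:, :]=m; top=[(int(c[0]),int(c[1])) for c in []]
t,r=cur(); ht=t+r.apply([0,0,-.0206]); print("tcp-based head top",ht,"proj",w2pix([ht],p))
b=y+h; 
print("cam head", pix2w([(x+w/2,b-w/2*.985)],ht[2],p))
print("cam ring0/1",pix2w([(312,218),(135,219)],.172,p))
E
```

```text
green 264 256 110 116
264 373
tcp-based head top [0.6511615  0.18513134 0.31745546] proj [[319.88033914 331.26642863]]
cam head [[0.64644833 0.18469197 0.31745546]]
cam ring0/1 [[0.64658871 0.18062548 0.172     ]
 [0.65098179 0.0650125  0.172     ]]
```

```bash
python3 - <<'E'
from h import *
o=ori(np.radians(181.6),0)
print(cur()[0]); plan([((.6508,.1815,.2),o)])
E
```

```text
[0.65109117 0.18515582 0.2968556 ]
[0.1, -3.8, 96.9] [0.001, -0.003, 0.005] rows>=2.3
```

>>> {"fn": "step_arm", "kwargs": {"moves": [[[0.1, -3.8, 20], [0.001, -0.003, 0.005], 30], [[0.1, -3.8, 50], [0.001, -0.003, 0.005], 30], [[0.1, -3.8, 50], [0.001, -0.003, 0.005], 30], [[0.1, -3.8, 62], [0.001, -0.003, 0.005], 30], [[0.1, -3.8, 70], [0.001, -0.003, 0.005], 30], [[0.1, -3.8, 78], [0.001, -0.003, 0.005], 30], [[0.1, -3.8, 78], [0.001, -0.003, 0.005], 30]]}}

```text
clock: 23.62
tcp_pos: [0.6536, 0.1781, 0.2283]
orientation: [0.007, -0.011, 1.0, 0.002]
wrist_force: [2.6, 8.4, 2.9]
finger_gap: 0.0344
grip_force: 45.3
```

>>> {"fn": "step_arm", "kwargs": {"moves": [[[0, 3.5, -8], [0, 0, 0], 30], [[0, 3.5, -8], [0, 0, 0], 30], [[0, 3.5, -8], [0, 0, 0], 30], [[0, 3.5, -8], [0, 0, 0], 30]]}}

```text
clock: 23.95
tcp_pos: [0.6498, 0.1802, 0.2287]
orientation: [0.0, -0.011, 1.0, -0.0]
wrist_force: [0.2, 0.1, 0.5]
finger_gap: 0.0348
grip_force: 45.4
```

```bash
python3 - <<'E'
from h import *
o=ori(np.radians(181.6),0)
print(cur()[0],telemetry.get_state()["wrist_force"]); plan([((.651,.1825,.2),o)])
E
```

```text
[0.64984946 0.1801687  0.22874419] [0.17828642 0.12358983 0.51091388]
[-1.2, 2.3, 28.7] [-0.001, 0.0, -0.006] rows>=0.7
```

>>> {"fn": "step_arm", "kwargs": {"moves": [[[0, 0, 5], [0, 0, 0], 30], [[0, 0, 10], [0, 0, 0], 30], [[0, 0, 15], [0, 0, 0], 30], [[0, 0, 15], [0, 0, 0], 30]]}}

```text
clock: 24.28
tcp_pos: [0.6505, 0.1823, 0.213]
orientation: [0.001, -0.012, 1.0, 0.002]
wrist_force: [2.2, 6.5, -0.5]
finger_gap: 0.0344
grip_force: 45.1
```

>>> {"fn": "step_arm", "kwargs": {"moves": [[[0, 2, 0], [0, 0, 0], 30], [[0, 2, 10], [0, 0, 0], 30], [[0, 2, 20], [0, 0, 0], 30], [[0, 2, 28], [0, 0, 0], 30], [[0, 2, 36], [0, 0, 0], 30], [[0, 2, 36], [0, 0, 0], 30]]}}

```text
clock: 24.78
tcp_pos: [0.6494, 0.1824, 0.1748]
orientation: [-0.001, -0.011, 1.0, -0.0]
wrist_force: [4.7, 2.1, -4.4]
finger_gap: 0.0346
grip_force: 45.1
```

```bash
python3 - <<'E'
from h import *
print(cur()[0],telemetry.get_state()["wrist_force"])
E
```

```text
[0.64939047 0.18236894 0.17482262] [ 4.67407793  2.1163247  -4.44003917]
```

>>> {"fn": "step_arm", "kwargs": {"moves": [[[0, 0, 3], [0, 0, 0], 30], [[0, 0, 6], [0, 0, 0], 30], [[0, 0, 6], [0, 0, 0], 30]]}}

```text
clock: 25.03
tcp_pos: [0.6503, 0.1826, 0.1734]
orientation: [0.001, -0.011, 1.0, -0.0]
wrist_force: [0.3, 1.6, 6.7]
finger_gap: 0.0347
grip_force: 46.1
```

```bash
python3 - <<'E'
from h import *
print(cur()[0],telemetry.get_state()["wrist_force"])
E
```

```text
[0.65029134 0.1826039  0.17343083] [0.26347987 1.63044418 6.73351917]
```

>>> {"fn": "step_arm", "kwargs": {"moves": [[[0, 0, -6], [0, 0, 0], 60], [[0, 0, -6], [0, 0, 0], 60], [[0, 0, -6], [0, 0, 0], 60], [[0, 0, -30], [0, 0, 0], 60], [[0, 0, -70], [0, 0, 0], 60], [[0, 0, -110], [0, 0, 0], 60], [[0, 0, -130], [0, 0, 0], 60], [[0, 0, -130], [0, 0, 0], 60]]}}

```text
clock: 25.7
tcp_pos: [0.6512, 0.1826, 0.3077]
orientation: [0.004, -0.011, 1.0, 0.0]
wrist_force: [-0.2, 0.1, 0.5]
finger_gap: 0.0597
grip_force: 0.0
```

```bash
python3 - <<'E'
from h import *
print(cur()[0],telemetry.get_state()["finger_gap"])
p=imaging.camera_params("wrist");im=imaging.read_camera("wrist"); cv2.imwrite("pics/w13.png",im[:,:,::-1]); green(im,p,.194)
o=ori(np.radians(185),0)
plan([((.4925,-.4003,.16),o)])
E
```

```text
[0.65122943 0.18264393 0.30769385] 0.05973691247338624
[ 290  189   56   58 2416] [317.6 218.2] [[0.6456 0.1817 0.194 ]]
[172.3, -579.1, 143.8] [-0.0, 0.006, -0.065] rows>=14.9
```

>>> {"fn": "step_arm", "kwargs": {"moves": [[[172, -579, 60], [0, 0.006, -0.065], 62], [[172, -579, 60], [0, 0.006, -0.065], 62], [[172, -579, 60], [0, 0.006, -0.065], 62], [[172, -579, 60], [0, 0.006, -0.065], 62], [[172, -579, 60], [0, 0.006, -0.065], 62], [[172, -579, 60], [0, 0.006, -0.065], 62], [[172, -579, 60], [0, 0.006, -0.065], 62], [[172, -579, 60], [0, 0.006, -0.065], 62]]}}

```text
clock: 26.42
tcp_pos: [0.5606, -0.1388, 0.2665]
orientation: [-0.004, -0.044, 0.999, 0.0]
wrist_force: [0.6, 0.2, -0.2]
finger_gap: 0.0619
grip_force: 0.0
```

```bash
python3 - <<'E'
from h import *
print(cur()[0])
o=ori(np.radians(185),0)
plan([((.4925,-.4003,.14),o)])
E
```

```text
[ 0.56060405 -0.13877273  0.26647271]
[89.7, -254.7, 127.0] [0.001, -0.009, 0.001] rows>=7.2
```

>>> {"fn": "step_arm", "kwargs": {"moves": [[[89.7, -254.7, 80], [0, -0.009, 0], 62], [[89.7, -254.7, 80], [0, -0.009, 0], 62], [[89.7, -254.7, 80], [0, -0.009, 0], 62], [[89.7, -254.7, 80], [0, -0.009, 0], 62], [[89.7, -254.7, 80], [0, -0.009, 0], 62], [[89.7, -254.7, 80], [0, -0.009, 0], 62], [[89.7, -254.7, 127], [0, -0.009, 0], 62], [[89.7, -254.7, 127], [0, -0.009, 0], 62]]}}

```text
clock: 27.08
tcp_pos: [0.4918, -0.401, 0.1372]
orientation: [-0.0, -0.042, 0.999, 0.002]
wrist_force: [-0.5, 0.3, -1.2]
finger_gap: 0.062
grip_force: 0.0
```

>>> {"fn": "step_arm", "kwargs": {"moves": [[[0, 0, 0], [0, 0, 0], 62], [[0, 0, 0], [0, 0, 0], 62]]}}

```text
clock: 27.25
tcp_pos: [0.4929, -0.3977, 0.1394]
orientation: [-0.0, -0.043, 0.999, 0.003]
wrist_force: [0.4, 1.0, 0.7]
finger_gap: 0.0618
grip_force: 0.0
```

```bash
python3 - <<'E'
from h import *
o=ori(np.radians(185),0); print(cur()[0])
plan([((.4925,-.4003,.064),o)])
p=imaging.camera_params("wrist");im=imaging.read_camera("wrist"); cv2.imwrite("pics/w14.png",im[:,:,::-1]); green(im,p)
E
```

```text
[ 0.49294871 -0.39774416  0.13939987]
[0.6, -2.9, 75.4] [0.005, -0.0, -0.001] rows>=1.8
[ 276  218   74   70 3798] [312.4 252.9] [[ 0.4899 -0.4011  0.087 ]]
[ 280  327   69   59 3094] [313.7 356.2] [[ 0.5462 -0.3957  0.087 ]]
```

>>> {"fn": "step_arm", "kwargs": {"moves": [[[0.6, -2.5, 40], [0.005, 0, 0], 62], [[0.6, -2.5, 70], [0.005, 0, 0], 62], [[0.6, -2.5, 75.5], [0.005, 0, 0], 62], [[0.6, -2.5, 75.5], [0.005, 0, 0], 30], [[0.6, -2.5, 75.5], [0.005, 0, 0], 30], [[0.6, -2.5, 75.5], [0.005, 0, 0], 30], [[0.6, -2.5, 75.5], [0.005, 0, 0], 30], [[0.6, -2.5, 75.5], [0.005, 0, 0], 30]], "grip_force": 40}}

```text
clock: 27.97
tcp_pos: [0.4962, -0.4026, 0.0694]
orientation: [0.003, -0.044, 0.999, -0.004]
wrist_force: [-0.0, 1.4, 5.5]
finger_gap: 0.0345
grip_force: 40.4
```

>>> {"fn": "step_arm", "kwargs": {"moves": [[[0, 0, 0], [0, 0, 0], 30], [[0, 0, 0], [0, 0, 0], 30], [[0, 0, -40], [0, 0, 0], 30], [[0, 0, -80], [0, 0, 0], 30], [[0, 0, -120], [0, 0, 0], 30], [[0, 0, -160], [0, 0, 0], 30], [[0, 0, -220], [0, 0, 0], 30], [[0, 0, -220], [0, 0, 0], 30]]}}

```text
clock: 28.63
tcp_pos: [0.4949, -0.4015, 0.2942]
orientation: [0.005, -0.044, 0.999, -0.006]
wrist_force: [0.4, -0.1, 0.6]
finger_gap: 0.0343
grip_force: 40.9
```

```bash
python3 - <<'E'
from h import *
s=telemetry.get_state(); print(cur()[0],s["finger_gap"])
plan([((.6537,.0685,.30),ori(np.radians(181.6),0))])
E
```

```text
[ 0.49488936 -0.40153894  0.29419567] 0.03434409858035493
[-199.4, 454.2, -9.6] [-0.012, 0.01, 0.06] rows>=11.9
```

>>> {"fn": "step_arm", "kwargs": {"moves": [[[-199, 454, -10], [-0.012, 0.01, 0.06], 30], [[-199, 454, -10], [-0.012, 0.01, 0.06], 30], [[-199, 454, -10], [-0.012, 0.01, 0.06], 30], [[-199, 454, -10], [-0.012, 0.01, 0.06], 30], [[-199, 454, -10], [-0.012, 0.01, 0.06], 30], [[-199, 454, -10], [-0.012, 0.01, 0.06], 30], [[-199, 454, -10], [-0.012, 0.01, 0.06], 30], [[-199, 454, -10], [-0.012, 0.01, 0.06], 30]]}}

```text
clock: 29.3
tcp_pos: [0.6008, -0.0828, 0.2934]
orientation: [-0.003, -0.014, 1.0, 0.003]
wrist_force: [1.9, -0.5, -0.6]
finger_gap: 0.0345
grip_force: 40.9
```

>>> {"fn": "step_arm", "kwargs": {"moves": [[[0, 0, 0], [0, 0, 0], 30], [[0, 0, 0], [0, 0, 0], 30], [[0, 0, 0], [0, 0, 0], 30]]}}

```text
clock: 29.55
tcp_pos: [0.6005, -0.0846, 0.2928]
orientation: [-0.003, -0.014, 1.0, 0.003]
wrist_force: [0.3, -1.0, 0.0]
finger_gap: 0.0347
grip_force: 41.0
```

```bash
python3 - <<'E'
from h import *
print(cur()[0])
plan([((.6564,.0685,.275),ori(np.radians(181.6),0))])
E
```

```text
[ 0.60051896 -0.08461914  0.29283399]
[-60.4, 151.3, 18.4] [0.006, -0.006, 0.001] rows>=3.9
```

>>> {"fn": "step_arm", "kwargs": {"moves": [[[-60.4, 151.3, 18.4], [0.006, -0.006, 0], 30], [[-60.4, 151.3, 18.4], [0.006, -0.006, 0], 30], [[-60.4, 151.3, 18.4], [0.006, -0.006, 0], 30], [[-60.4, 151.3, 18.4], [0.006, -0.006, 0], 30], [[-60.4, 151.3, 18.4], [0.006, -0.006, 0], 30], [[-60.4, 151.3, 18.4], [0.006, -0.006, 0], 30], [[-60.4, 151.3, 18.4], [0.006, -0.006, 0], 30], [[-60.4, 151.3, 18.4], [0.006, -0.006, 0], 30]]}}

```text
clock: 30.22
tcp_pos: [0.6564, 0.0661, 0.275]
orientation: [-0.0, -0.013, 1.0, 0.0]
wrist_force: [0.2, -0.4, 0.3]
finger_gap: 0.0347
grip_force: 40.9
```

>>> {"fn": "step_arm", "kwargs": {"moves": [[[0, 0, 0], [0, 0, 0], 30], [[0, 0, 0], [0, 0, 0], 30]]}}

```text
clock: 30.38
tcp_pos: [0.6565, 0.0666, 0.2752]
orientation: [0.0, -0.013, 1.0, 0.0]
wrist_force: [0.1, -0.2, 0.3]
finger_gap: 0.0346
grip_force: 40.9
```

```bash
cat >> h.py <<'E'
def relhead(port,hoff):
    """camera-relative head vs ring, world mm"""
    t,r=cur(); p=imaging.camera_params("wrist"); im=imaging.read_camera("wrist"); t2,_=cur()
    hsv=cv2.cvtColor(im,cv2.COLOR_RGB2HSV)
    m=cv2.inRange(hsv[230:,200:440],(50,120,60),(75,255,255)); x,y,w,h=cv2.boundingRect(m); x+=200;y+=230
    hz=t[2]+hoff+.011
    head=pix2w([(x+w/2,y+h-w/2*.985)],hz,p)[0]
    b=cv2.inRange(hsv[150:300,200:440],(100,120,50),(130,255,255)); bx=cv2.boundingRect(b)
    print("tcp",t,t2,"head",head.round(4),"blue",bx[0]+200,bx[1]+150,bx[2],bx[3],"pred ring px",w2pix([P[port]+[0,0,.08]],p).round(1))
    return im,p
E
python3 - <<'E'
from h import *
im,p=relhead(1,.0066); cv2.imwrite("pics/w15.png",im[:,:,::-1])
print(telemetry.get_state()["wrist_force"]); print(pix2w([(p["camera_matrix"][0,2],220)],.172,p))
plan([((.6564,.0685,.275),ori(np.radians(181.6),0))])
E
python3 -c "
import cv2
im=cv2.imread('pics/w15.png')[130:400,190:450];cv2.imwrite('pics/w15c.png',cv2.resize(im,(520,540)))"
```

```text
tcp [0.65645962 0.06659893 0.27518414] [0.65648309 0.06688767 0.27514869] head [0.6488 0.0659 0.2928] blue 277 176 90 89 pred ring px [[322.3 225.9]]
[-1.20798555  0.11066951 -0.75666043]
[[0.64858346 0.06600573 0.172     ]]
[0.0, 1.6, 0.1] [0.001, 0.0, -0.002] rows>=0.0
```

View pics/w15c.png

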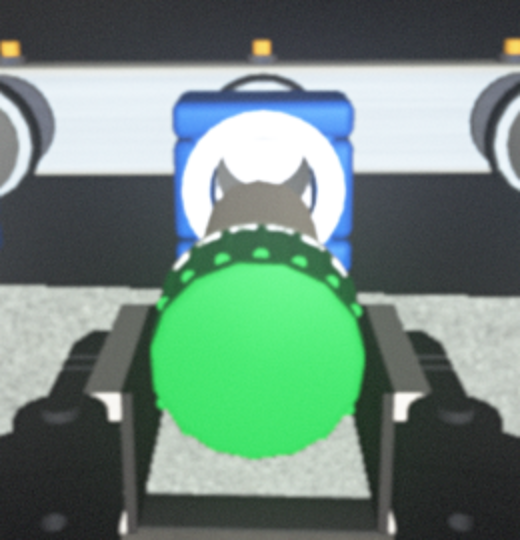

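The view has ring 1 centred at x≈322 (full-image pixels) and the head at about x=319, so alignment is within 2 mm after a +1.6 mm y correction. Next I insert it.

>>> {"fn": "step_arm", "kwargs": {"moves": [[[0, 1.6, 15], [0, 0, 0], 30], [[0, 1.6, 30], [0, 0, 0], 30], [[0, 1.6, 30], [0, 0, 0], 30], [[0, 1.6, 37], [0, 0, 0], 30], [[0, 1.6, 43], [0, 0, 0], 30], [[0, 1.6, 50], [0, 0, 0], 30], [[0, 1.6, 54], [0, 0, 0], 30], [[0, 1.6, 54], [0, 0, 0], 30]]}}

```text
clock: 31.1
tcp_pos: [0.6561, 0.0698, 0.2196]
orientation: [-0.001, -0.014, 1.0, 0.0]
wrist_force: [-0.2, -0.4, -0.3]
finger_gap: 0.0343
grip_force: 41.0
```

No contact force and the nose is 17 mm in. I'll continue down to home (TCP z ≈ 0.176).

>>> {"fn": "step_arm", "kwargs": {"moves": [[[0, -1, 10], [0, 0, 0], 30], [[0, -1, 20], [0, 0, 0], 30], [[0, -1, 30], [0, 0, 0], 30], [[0, -1, 38], [0, 0, 0], 30], [[0, -1, 42], [0, 0, 0], 30], [[0, -1, 42], [0, 0, 0], 30], [[0, -1, 47], [0, 0, 0], 30], [[0, -1, 47], [0, 0, 0], 30]]}}

```text
clock: 31.77
tcp_pos: [0.6574, 0.069, 0.1775]
orientation: [0.002, -0.014, 1.0, 0.0]
wrist_force: [-4.3, -0.4, 16.7]
finger_gap: 0.0343
grip_force: 42.6
```

```bash
python3 - <<'E'
from h import *
print(cur()[0],telemetry.get_state()["wrist_force"])
E
```

```text
[0.65735238 0.06897441 0.17753719] [-4.34720409 -0.41569424 16.66788763]
```

>>> {"fn": "step_arm", "kwargs": {"moves": [[[0, 0, -4], [0, 0, 0], 60], [[0, 0, -4], [0, 0, 0], 60], [[0, 0, -4], [0, 0, 0], 60], [[0, 0, -30], [0, 0, 0], 60], [[0, 0, -70], [0, 0, 0], 60], [[0, 0, -110], [0, 0, 0], 60], [[0, 0, -120], [0, 0, 0], 60], [[0, 0, -120], [0, 0, 0], 60]]}}

```text
clock: 32.43
tcp_pos: [0.6583, 0.0689, 0.2976]
orientation: [0.003, -0.014, 1.0, 0.0]
wrist_force: [0.1, -0.2, -0.6]
finger_gap: 0.0599
grip_force: 0.0
```

```bash
python3 - <<'E'
from h import *
print(cur()[0])
o=ori(np.radians(185),0)
plan([((.547,-.3955,.16),o)])
E
```

```text
[0.65828375 0.06891058 0.29763553]
[125.0, -461.2, 136.6] [0.0, 0.007, -0.059] rows>=11.9
```

>>> {"fn": "step_arm", "kwargs": {"moves": [[[125, -461, 60], [0, 0.007, -0.059], 62], [[125, -461, 60], [0, 0.007, -0.059], 62], [[125, -461, 60], [0, 0.007, -0.059], 62], [[125, -461, 60], [0, 0.007, -0.059], 62], [[125, -461, 60], [0, 0.007, -0.059], 62], [[125, -461, 60], [0, 0.007, -0.059], 62], [[125, -461, 60], [0, 0.007, -0.059], 62], [[125, -461, 60], [0, 0.007, -0.059], 62]]}}

```text
clock: 33.1
tcp_pos: [0.5774, -0.254, 0.2494]
orientation: [-0.005, -0.043, 0.999, 0.001]
wrist_force: [-0.0, 0.4, -0.0]
finger_gap: 0.0621
grip_force: 0.0
```

```bash
python3 - <<'E'
from h import *
print(cur()[0])
plan([((.547,-.3955,.15),ori(np.radians(185),0))])
E
```

```text
[ 0.57743651 -0.25395119  0.24943403]
[41.6, -138.7, 99.5] [0.003, -0.01, -0.0] rows>=4.2
```

>>> {"fn": "step_arm", "kwargs": {"moves": [[[41.6, -138.7, 40], [0.003, -0.01, 0], 62], [[41.6, -138.7, 40], [0.003, -0.01, 0], 62], [[41.6, -138.7, 40], [0.003, -0.01, 0], 62], [[41.6, -138.7, 40], [0.003, -0.01, 0], 62], [[41.6, -138.7, 99], [0.003, -0.01, 0], 62], [[41.6, -138.7, 99], [0.003, -0.01, 0], 62], [[41.6, -138.7, 99], [0.003, -0.01, 0], 62], [[41.6, -138.7, 99], [0.003, -0.01, 0], 62]]}}

```text
clock: 33.77
tcp_pos: [0.5473, -0.3932, 0.1502]
orientation: [-0.001, -0.043, 0.999, 0.001]
wrist_force: [-0.5, 0.3, -0.1]
finger_gap: 0.0621
grip_force: 0.0
```

>>> {"fn": "step_arm", "kwargs": {"moves": [[[0, 0, 0], [0, 0, 0], 62], [[0, 0, 0], [0, 0, 0], 62], [[0, 0, 0], [0, 0, 0], 62]]}}

```text
clock: 34.02
tcp_pos: [0.5498, -0.3946, 0.1551]
orientation: [0.003, -0.044, 0.999, -0.002]
wrist_force: [0.4, -0.0, -0.9]
finger_gap: 0.0617
grip_force: 0.0
```

```bash
python3 - <<'E'
from h import *
print(cur()[0])
plan([((.547,-.3955,.064),ori(np.radians(185),0))])
p=imaging.camera_params("wrist");im=imaging.read_camera("wrist"); cv2.imwrite("pics/w16.png",im[:,:,::-1]); green(im,p)
E
```

```text
[ 0.54984276 -0.39455851  0.15514757]
[3.4, -0.3, 91.1] [-0.005, 0.005, 0.0] rows>=2.2
[ 284  208   69   67 3359] [318.1 241.4] [[ 0.5456 -0.3958  0.087 ]]
```

>>> {"fn": "step_arm", "kwargs": {"moves": [[[3, -0.5, 40], [0, 0, 0], 62], [[3, -0.5, 75], [0, 0, 0], 62], [[3, -0.5, 90], [0, 0, 0], 62], [[3, -0.5, 90], [0, 0, 0], 62], [[3, -0.5, 90], [0, 0, 0], 30], [[3, -0.5, 90], [0, 0, 0], 30], [[3, -0.5, 90], [0, 0, 0], 30], [[3, -0.5, 90], [0, 0, 0], 30]], "grip_force": 40}}

```text
clock: 34.73
tcp_pos: [0.5474, -0.3964, 0.0657]
orientation: [0.003, -0.043, 0.999, -0.003]
wrist_force: [0.1, 0.3, 3.6]
finger_gap: 0.0353
grip_force: 40.2
```

>>> {"fn": "step_arm", "kwargs": {"moves": [[[0, 0, 0], [0, 0, 0], 30], [[0, 0, 0], [0, 0, 0], 30]]}}

```text
clock: 34.9
tcp_pos: [0.5475, -0.3964, 0.0657]
orientation: [0.003, -0.043, 0.999, -0.003]
wrist_force: [0.8, 0.1, 7.0]
finger_gap: 0.0347
grip_force: 40.3
```

>>> {"fn": "step_arm", "kwargs": {"moves": [[[0, 0, -40], [0, 0, 0], 30], [[0, 0, -80], [0, 0, 0], 30], [[0, 0, -120], [0, 0, 0], 30], [[0, 0, -160], [0, 0, 0], 30], [[0, 0, -215], [0, 0, 0], 30], [[0, 0, -215], [0, 0, 0], 30], [[0, 0, -215], [0, 0, 0], 30]]}}

```text
clock: 35.48
tcp_pos: [0.5469, -0.3962, 0.2848]
orientation: [0.005, -0.043, 0.999, -0.005]
wrist_force: [0.2, -0.3, -1.0]
finger_gap: 0.0346
grip_force: 41.4
```

```bash
python3 - <<'E'
from h import *
s=telemetry.get_state(); print(cur()[0],s["finger_gap"])
plan([((.6575,-.046,.285),ori(np.radians(181.6),0))])
E
```

```text
[ 0.54693721 -0.39621357  0.28478161] 0.034619599054880004
[-140.5, 339.3, -2.2] [-0.01, 0.01, 0.059] rows>=8.8
```

>>> {"fn": "step_arm", "kwargs": {"moves": [[[-140.5, 339, -2], [-0.01, 0.01, 0.059], 30], [[-140.5, 339, -2], [-0.01, 0.01, 0.059], 30], [[-140.5, 339, -2], [-0.01, 0.01, 0.059], 30], [[-140.5, 339, -2], [-0.01, 0.01, 0.059], 30], [[-140.5, 339, -2], [-0.01, 0.01, 0.059], 30], [[-140.5, 339, -2], [-0.01, 0.01, 0.059], 30], [[-140.5, 339, -2], [-0.01, 0.01, 0.059], 30], [[-140.5, 339, -2], [-0.01, 0.01, 0.059], 30]]}}

```text
clock: 36.15
tcp_pos: [0.6456, -0.0749, 0.2785]
orientation: [-0.005, -0.014, 1.0, 0.004]
wrist_force: [1.4, -0.9, -0.7]
finger_gap: 0.0345
grip_force: 41.4
```

>>> {"fn": "step_arm", "kwargs": {"moves": [[[0, 0, 0], [0, 0, 0], 30], [[0, 0, 0], [0, 0, 0], 30], [[0, 0, 0], [0, 0, 0], 30]]}}

```text
clock: 36.4
tcp_pos: [0.6455, -0.0768, 0.2785]
orientation: [-0.005, -0.014, 1.0, 0.004]
wrist_force: [0.2, -0.5, -0.4]
finger_gap: 0.0347
grip_force: 41.4
```

```bash
python3 - <<'E'
from h import *
s=telemetry.get_state(); print(cur()[0],s["finger_gap"])
plan([((.6565,-.046,.265),ori(np.radians(181.6),0))])
E
```

```text
[ 0.64546243 -0.07675307  0.27854436] 0.03472382773715449
[-12.0, 30.3, 13.7] [0.008, -0.009, 0.001] rows>=0.8
```

>>> {"fn": "step_arm", "kwargs": {"moves": [[[-12, 30.3, 13.7], [0.008, -0.009, 0.001], 30], [[-12, 30.3, 13.7], [0.008, -0.009, 0.001], 30], [[-12, 30.3, 13.7], [0.008, -0.009, 0.001], 30], [[-12, 30.3, 13.7], [0.008, -0.009, 0.001], 30], [[-12, 30.3, 13.7], [0.008, -0.009, 0.001], 30], [[-12, 30.3, 13.7], [0.008, -0.009, 0.001], 30]]}}

```text
clock: 36.9
tcp_pos: [0.6568, -0.0478, 0.2664]
orientation: [0.001, -0.012, 1.0, -0.0]
wrist_force: [0.1, 0.1, -1.2]
finger_gap: 0.0347
grip_force: 41.4
```

```bash
python3 - <<'E'
from h import *
im,p=relhead(2,.0103); cv2.imwrite("pics/w17.png",im[:,:,::-1])
plan([((.6565,-.046,.265),ori(np.radians(181.6),0))])
E
```

```text
tcp [ 0.65683299 -0.04778516  0.26642166] [ 0.65689057 -0.04757191  0.26642628] head [ 0.6538 -0.0481  0.2877] blue 274 183 93 93 pred ring px [[322.2 234.2]]
[0.4, 1.6, 1.4] [-0.0, 0.002, -0.003] rows>=0.1
```

>>> {"fn": "step_arm", "kwargs": {"moves": [[[1.2, 1.2, 12], [0, 0, 0], 30], [[1.2, 1.2, 24], [0, 0, 0], 30], [[1.2, 1.2, 24], [0, 0, 0], 30], [[1.2, 1.2, 31], [0, 0, 0], 30], [[1.2, 1.2, 37], [0, 0, 0], 30], [[1.2, 1.2, 43], [0, 0, 0], 30], [[1.2, 1.2, 48], [0, 0, 0], 30], [[1.2, 1.2, 48], [0, 0, 0], 30]]}}

```text
clock: 37.62
tcp_pos: [0.6552, -0.045, 0.2167]
orientation: [-0.0, -0.013, 1.0, 0.0]
wrist_force: [-0.3, -0.2, -1.5]
finger_gap: 0.0345
grip_force: 41.4
```

Nose at 0.156, so 16 mm in with no contact force. Home is TCP z ≈ 0.173.

>>> {"fn": "step_arm", "kwargs": {"moves": [[[0, -0.5, 10], [0, 0, 0], 30], [[0, -0.5, 20], [0, 0, 0], 30], [[0, -0.5, 30], [0, 0, 0], 30], [[0, -0.5, 38], [0, 0, 0], 30], [[0, -0.5, 43], [0, 0, 0], 30], [[0, -0.5, 43], [0, 0, 0], 30], [[0, -0.5, 48], [0, 0, 0], 30], [[0, -0.5, 48], [0, 0, 0], 30]]}}

```text
clock: 38.28
tcp_pos: [0.6566, -0.0455, 0.1739]
orientation: [0.003, -0.014, 1.0, -0.0]
wrist_force: [-4.6, 1.8, 17.5]
finger_gap: 0.0346
grip_force: 43.2
```

```bash
python3 - <<'E'
from h import *
print(cur()[0],telemetry.get_state()["wrist_force"])
E
```

```text
[ 0.65663784 -0.04547279  0.17394013] [-4.56735364  1.81958082 17.5258489 ]
```

>>> {"fn": "step_arm", "kwargs": {"moves": [[[0, 0, -5], [0, 0, 0], 60], [[0, 0, -5], [0, 0, 0], 60], [[0, 0, -5], [0, 0, 0], 60], [[0, 0, -30], [0, 0, 0], 60], [[0, 0, -60], [0, 0, 0], 60], [[0, 0, -90], [0, 0, 0], 60], [[0, 0, -90], [0, 0, 0], 60], [[0, 0, -90], [0, 0, 0], 60]]}}

```text
clock: 38.95
tcp_pos: [0.6569, -0.0458, 0.2616]
orientation: [0.003, -0.013, 1.0, -0.0]
wrist_force: [-0.2, -0.9, -0.4]
finger_gap: 0.0598
grip_force: 0.0
```

```bash
python3 - <<'E'
from h import *
print(cur()[0])
plan([((.655,-.166,.25),ori(np.radians(180),0))])
E
```

```text
[ 0.65687296 -0.04583259  0.26156791]
[5.2, -120.1, 11.7] [-0.001, 0.005, 0.027] rows>=2.9
```

>>> {"fn": "step_arm", "kwargs": {"moves": [[[5, -120, 11.7], [0, 0.005, 0.027], 60], [[5, -120, 11.7], [0, 0.005, 0.027], 60], [[5, -120, 11.7], [0, 0.005, 0.027], 60], [[5, -120, 11.7], [0, 0.005, 0.027], 60], [[5, -120, 11.7], [0, 0.005, 0.027], 60], [[5, -120, 11.7], [0, 0.005, 0.027], 60]]}}

```text
clock: 39.45
tcp_pos: [0.6533, -0.1656, 0.2465]
orientation: [-0.003, 0.001, 1.0, 0.001]
wrist_force: [0.2, -0.1, -0.4]
finger_gap: 0.06
grip_force: 0.0
```

```bash
python3 - <<'E'
from h import *
print(cur()[0])
p=imaging.camera_params("wrist");im=imaging.read_camera("wrist"); s=imaging.read_camera("scene"); t=imaging.read_camera("top")
hsv=cv2.cvtColor(im,cv2.COLOR_RGB2HSV)
m=cv2.inRange(hsv[100:400,220:420],(0,120,60),(8,255,255))|cv2.inRange(hsv[100:400,220:420],(172,120,60),(180,255,255))
mb=cv2.inRange(hsv[100:400,220:420],(0,120,170),(8,255,255))
for mm in (m,mb):
    k=np.argwhere(mm>0)[:,::-1].astype(np.float32)
    if len(k)>50: print(cv2.minAreaRect(k+[220,100]))
print(w2pix([[.6565,-.1664,.09]],p))
out=np.hstack([im[60:420,160:560],np.vstack([cv2.resize(s[140:240,190:400],(400,190),interpolation=2),cv2.resize(t[140:200,240:430],(400,126),interpolation=2),np.zeros((44,400,3),np.uint8)])])
cv2.imwrite("pics/m18.png",out[:,:,::-1])
E
```

```text
[ 0.65326288 -0.16559156  0.24647546]Traceback (most recent call last):
  File "<stdin>", line 9, in <module>
cv2.error: OpenCV(4.12.0) /io/opencv/modules/imgproc/src/convhull.cpp:143: error: (-215:Assertion failed) total >= 0 && (depth == CV_32F || depth == CV_32S) in function 'convexHull'
```

```bash
python3 - <<'E'
from h import *
print(cur()[0])
p=imaging.camera_params("wrist");im=imaging.read_camera("wrist"); s=imaging.read_camera("scene"); t=imaging.read_camera("top")
hsv=cv2.cvtColor(im[100:400,220:420],cv2.COLOR_RGB2HSV)
for lo in (60,170):
    k=np.argwhere(cv2.inRange(hsv,(0,120,lo),(8,255,255))>0)[:,::-1]
    if len(k)>50: print(len(k),cv2.minAreaRect((k+[220,100]).astype(np.float32)))
print(w2pix([[.6565,-.1664,.09]],p))
out=np.hstack([im[60:420,160:560],np.vstack([cv2.resize(s[140:240,190:400],(400,190),interpolation=2),cv2.resize(t[140:200,240:430],(400,126),interpolation=2),np.zeros((44,400,3),np.uint8)])])
cv2.imwrite("pics/m18.png",out[:,:,::-1])
E
```

```text
[ 0.65392761 -0.16426097  0.24804129]
2500 ((350.92041015625, 166.54144287109375), (52.28437805175781, 177.7030029296875), 38.061614990234375)
2376 ((350.4346008300781, 166.75302124023438), (52.267845153808594, 176.89688110351562), 37.80076599121094)
[[315.89226201 217.84292022]]
```

View pics/m18.png

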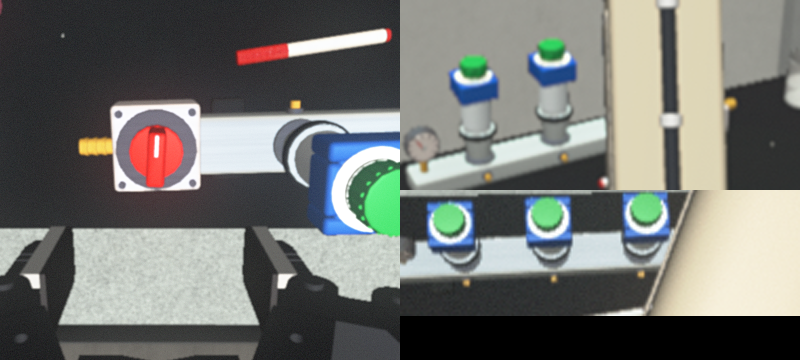

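All three housings hold their cartridges: in the top strip the green heads sit at (450,220), (547,213) and (646,209), and the scene inset shows the first two flush and upright. The valve bar runs along the tool's x axis at crop (156,157). Next I grip it.

```bash
python3 - <<'E'
from h import *
print(cur()[0])
plan([((.658,-.1658,.072),ori(np.radians(180),0))])
E
```

```text
[ 0.65416329 -0.16443304  0.24862311]
[-4.4, -1.3, 176.6] [-0.0, -0.003, 0.001] rows>=4.2
```

>>> {"fn": "step_arm", "kwargs": {"moves": [[[-4.4, -1.3, 40], [0, 0, 0], 50], [[-4.4, -1.3, 80], [0, 0, 0], 50], [[-4.4, -1.3, 120], [0, 0, 0], 50], [[-4.4, -1.3, 150], [0, 0, 0], 50], [[-4.4, -1.3, 170], [0, 0, 0], 50], [[-4.4, -1.3, 175], [0, 0, 0], 50], [[-4.4, -1.3, 175], [0, 0, 0], 50], [[-4.4, -1.3, 175], [0, 0, 0], 50]]}}

```text
clock: 40.42
tcp_pos: [0.6586, -0.1669, 0.0747]
orientation: [-0.001, -0.0, 1.0, -0.0]
wrist_force: [-0.5, 0.6, 0.4]
finger_gap: 0.0503
grip_force: 0.0
```

>>> {"fn": "step_arm", "kwargs": {"moves": [[[0, 0, 0], [0, 0, 0], 5], [[0, 0, 0], [0, 0, 0], 5], [[0, 0, 0], [0, 0, 0], 5], [[0, 0, 0], [0, 0, 0], 5], [[0, 0, 0], [0, 0, 0], 5], [[0, 0, 0], [0, 0, 0], 5], [[0, 0, 0], [0, 0, 0], 5], [[0, 0, 0], [0, 0, 0], 5]], "grip_force": 30}}

```text
clock: 41.08
tcp_pos: [0.6589, -0.1664, 0.0755]
orientation: [-0.0, -0.0, 1.0, 0.0]
wrist_force: [-0.2, 3.2, 6.5]
finger_gap: 0.0128
grip_force: 31.6
```

>>> {"fn": "step_arm", "kwargs": {"moves": [[[0, 0, 0], [0, 0, 0.12], 5], [[0, 0, 0], [0, 0, 0.24], 5], [[0, 0, 0], [0, 0, 0.36], 5], [[0, 0, 0], [0, 0, 0.48], 5], [[0, 0, 0], [0, 0, 0.6], 5], [[0, 0, 0], [0, 0, 0.7], 5], [[0, 0, 0], [0, 0, 0.7], 5]]}}

```text
clock: 41.67
tcp_pos: [0.6588, -0.1664, 0.0756]
orientation: [-0.0, 0.345, 0.939, 0.0]
wrist_force: [-0.5, 3.2, 5.9]
finger_gap: 0.0127
grip_force: 31.6
```

>>> {"fn": "step_arm", "kwargs": {"moves": [[[0, 0, 0], [0, 0, 0.12], 5], [[0, 0, 0], [0, 0, 0.24], 5], [[0, 0, 0], [0, 0, 0.36], 5], [[0, 0, 0], [0, 0, 0.48], 5], [[0, 0, 0], [0, 0, 0.6], 5], [[0, 0, 0], [0, 0, 0.72], 5], [[0, 0, 0], [0, 0, 0.72], 5], [[0, 0, 0], [0, 0, 0.72], 5]]}}

```text
clock: 42.33
tcp_pos: [0.6588, -0.1665, 0.0756]
orientation: [-0.0, 0.652, 0.758, -0.0]
wrist_force: [-0.3, 3.1, 5.7]
finger_gap: 0.0135
grip_force: 31.6
```

```bash
python3 - <<'E'
from h import *
s=telemetry.get_state();x=cur()[1].as_matrix()[:,0]; print(np.degrees(np.arctan2(x[1],x[0])),s["finger_gap"],s["ft_torque"],s["wrist_force"],s["joint_pos"].round(2))
E
```

```text
98.65397550372482 0.013474468020135561 [ 0.65946382  0.12803759 -0.04228205] [-0.25980134  3.06264902  5.74295685] [-0.37  0.59  0.09  1.07 -0.    1.05]
```

>>> {"fn": "step_arm", "kwargs": {"moves": [[[0, 0, 0], [0, 0, 0.06], 5], [[0, 0, 0], [0, 0, 0.06], 5], [[0, 0, 0], [0, 0, 0.06], 5]]}}

```text
clock: 42.58
tcp_pos: [0.6589, -0.1669, 0.0756]
orientation: [0.0, 0.674, 0.739, -0.0]
wrist_force: [-1.3, 1.4, 5.6]
finger_gap: 0.0131
grip_force: 44.2
```

```bash
python3 - <<'E'
from h import *
s=telemetry.get_state();x=cur()[1].as_matrix()[:,0]; print(np.degrees(np.arctan2(x[1],x[0])),s["finger_gap"],s["ft_torque"])
E
```

```text
95.29226638797462 0.01306467190976353 [0.37634468 0.14200446 0.63839394]
```

The torque rose to 0.64 N m, so the valve is at its stop. I'll release, go straight up, and check.

>>> {"fn": "step_arm", "kwargs": {"moves": [[[0, 0, 0], [0, 0, 0], 50], [[0, 0, 0], [0, 0, 0], 50], [[0, 0, 0], [0, 0, 0], 50], [[0, 0, 0], [0, 0, 0], 50], [[0, 0, -40], [0, 0, 0], 50], [[0, 0, -80], [0, 0, 0], 50], [[0, 0, -120], [0, 0, 0], 50], [[0, 0, -200], [0, 0, 0], 50]]}}

```text
clock: 43.25
tcp_pos: [0.6576, -0.1669, 0.236]
orientation: [-0.002, 0.674, 0.738, -0.002]
wrist_force: [0.9, -0.8, 1.3]
finger_gap: 0.0501
grip_force: 0.0
```

>>> {"fn": "step_arm", "kwargs": {"moves": [[[-60, -60, -40], [0, 0, 0], 50], [[-60, -60, -40], [0, 0, 0], 50], [[-60, -60, -40], [0, 0, 0], 50], [[-60, -60, -40], [0, 0, 0], 50], [[-60, -60, -40], [0, 0, 0], 50]]}}

```text
clock: 43.67
tcp_pos: [0.6039, -0.2327, 0.2751]
orientation: [-0.001, 0.675, 0.738, -0.001]
wrist_force: [-0.6, 0.4, -0.6]
finger_gap: 0.05
grip_force: 0.0
```

```bash
python3 - <<'E'
from h import *
print(cur()[0],telemetry.get_state()["finger_gap"])
p=imaging.camera_params("wrist");im=imaging.read_camera("wrist");t=imaging.read_camera("top");pt=imaging.camera_params("top")
cv2.imwrite("pics/w19.png",im[:,:,::-1])
hsv=cv2.cvtColor(im,cv2.COLOR_RGB2HSV); m=cv2.inRange(hsv,(0,120,60),(8,255,255)); n,l,st,c=cv2.connectedComponentsWithStats(m)
for i in range(1,n):
    if st[i,4]>150: print("red",st[i])
green(im,p,.194); print(w2pix([q+[0,0,.102] for q in P]+[np.array([.6565,-.1664,.09])],p).round(0))
hsv=cv2.cvtColor(t,cv2.COLOR_RGB2HSV); m=cv2.inRange(hsv,(50,100,60),(75,255,255)); n,l,st,c=cv2.connectedComponentsWithStats(m)
for i in range(1,n):
    if st[i,4]>50: print("green top",st[i],c[i].round(1),pix2w([c[i]],.19,pt).round(4))
E
```

```text
[ 0.60393451 -0.23272408  0.27514357] 0.04996373358084261
red [302   0  18  39 544]
red [ 367   98   52   56 1965]
[[  588. -1053.]
 [  520.  -518.]
 [  472.  -151.]
 [  396.   126.]]
green top [350 141  14  15 167] [356.5 148.2] [[ 0.6573 -0.0438  0.19  ]]
green top [303 143  14  16 165] [309.5 150.6] [[0.6533 0.0703 0.19  ]]
green top [256 147  14  15 161] [262.7 153.7] [[0.6477 0.1839 0.19  ]]
```

```bash
python3 -c "
from workcell import env
print(env.hand_in())"
```

```text
the job is handed in; nothing more can be done
None
```

The job is handed in with no verdict returned: all three blue housings are seated in the ports with a cartridge in each, the red valve is turned clockwise to its stop, no port was left over for the plug, and I left the bottles alone.

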